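# Weigh the last carton order at a shop counter scale

### The arm

A 6-joint arm with a two-finger parallel gripper is mounted at the origin on the work surface. World frame = base frame: x ahead of the robot, y to its left, z up, the work surface at z = 0. Lengths are in m, angles in rad, forces in N, time in s.
With the tool pointing down it reaches from about 0.25 to 0.725 m from the base axis. Payload 4 kg.
Tool frame: the origin (TCP) lies midway between the tips of the shut fingers; the grasp point (between the pads) lies 19 mm behind it (bot.grip_point_offset is the distance from the TCP to the grasp point, in m); z points along the fingers, y is the line along which they close (so a half turn about z gives the same grasp; the last joint's range is limited). The gripper opens to 85 mm and grips with 20 to 120 N. Pads are 22 mm wide; open, the fingers measure 114 mm over their backs; the gripper's body (76 mm by 85 mm) begins 54 mm behind the grasp point. The pads swing forward as they close: fully open they stand 13 mm farther back than shut.
Start: joints at [-1.231, 0.241, 0.005, 1.335, 0, 1.571], TCP at [0.167, -0.471, 0.231] pointing down, gripper open.
Joint ranges: [-2.72, 2.72], [-1.05, 1.87], [-1.09, 1.28], [-1.99, 2.15], [-1.42, 1.44], [-3.14, 3.14]. Speed limits (rad/s): [2.79, 2.79, 3.14, 3.14, 3.14, 3.14].

### API

Orientations are given as a unit quaternion [x, y, z, w].
In Python, from workcell import bot gives the robot as it stands.
- The arm moves only by the tool step_arm, never from a script. Its argument "targets" is text: rows parted by semicolons, each of 7 numbers parted by spaces: the opening, from -1 (shut) to 1 (fully open), so that 0 is half open, then the shift along the world's x, y, z normalised to -1 to 1, where 1 is 0.5 m, then the turn, a rotation vector about the world's x, y, z normalised to -1 to 1, where 1 is pi/4 rad. In form: gripper x y z wx wy wz; .... A call has 1 to 10 rows; each row is the pose to reach, as a shift and turn from the pose commanded when the call began; what a row does not reach only later rows make up. A row lasts 1/12 s, in which the tool goes at most 41.7 mm and 7.16 degrees, less where a joint would pass 70% of its speed; a pose out of reach is approached as far as the arm can. A call with a number of a shift or a turn outside -1 to 1 is refused whole. A call with a gripper value outside its range is refused whole. The fingers move at their own pace and stop on an object; the grip force is fixed at half the most. Time passes only in rows, so rows that repeat a pose let the fingers close. It gives the time, the measured TCP pose, the force, the opening and the grip force at its end, in the units of the state.
- bot.get_obs(): the state, without advancing time (a new reading comes with each control period).
- bot.camera(name): name is "side" or "top" or "wrist"; returns the picture (384x512x3 uint8, red, green, blue); there is no depth.
- bot.camera_info(name): a dict with "vertical_fov" (degrees; the focal length in pixels is half the picture's height over the tangent of half this angle, whatever the lens; pixels are square), "cx", "cy" (the principal point, pixels), "pose" (4x4, takes a point from camera to world coordinates). Camera axes: x right, y up, looking along -z (the intrinsics and any distortion apply to the point x, -y, -z); pixel columns grow to the right and rows downward; lengths in m; the calibration is good to about 2 mm. The wrist camera is an equidistant fisheye: a pixel r from the principal point sees the ray r / f radians off the axis. A picture is of the moment at which its call begins: read the wrist's pose just before it. camera_info takes no time and is no camera call; for the wrist camera it gives the pose at the moment of the call.
- bot.job_done(): hands the job in; it is judged then, once.
The state is a dict: "clock": time; "joint_pos": joint angles; "joint_vel": joint speeds; "tau": joint torques, N m; "eef_pos": TCP position; "tool_rot": TCP orientation; "ft_force": force on the tool from outside, world axes, zero at the start; "ft_torque": the same for the moment, N m; "grip_width": finger opening in m; "grasp_force": force on a finger pad.
Only numpy, scipy, OpenCV 4.12 (cv2) and the standard library are available. Lean on these libraries where they do the work, as an engineer would, in place of code of your own. Each camera call takes 0.05 s, during which the arm holds its last target. There are 200 camera calls.

### The job

Serve the last order at the counter scale: lower the customer display by exactly one hole, so that it locks there, then seat the empty orange tray flat and square in the scale's pocket and press the blue tare key. Put every biscuit carton that is out on the counter upright in the tray, flat on the floor of a compartment of its own, and press the green total key with all of them in. Then fold the display away by locking it in its lowest hole; press the keys gently and leave the other things on the counter where they are.

Things in the scene. Friction and masses are not known exactly. Their poses are not given: they have to be found in the camera images.
- scale: Fixed counter scale, white and grey, 345 x 260 x 60 mm. Origin on the counter under the centre of the tray pocket; x points away from the keys, z up. The pocket is a recess 210 (x) x 196 (y) mm inside an aluminium rim 10 mm wide, its top 60 mm above the counter. Two keys lie on the grey console on its -x side.
- pocket (a point): Centre of the steel floor of the tray pocket, 50 mm above the counter; axes as the scale's.
- tare_key: Blue flat membrane key 44 x 44 mm, on the scale's console on its +y side. Origin at the centre of its underside; its top face is 3 mm higher, 54 mm above the counter. Pressed straight down it gives 1.5 mm at most (5 N per mm, then solid) and registers at 4 N of fingertip force held for 0.1 s; more than 45 N would damage it.
- total_key: Green flat membrane key, just like the tare key, on the -y side of the console.
- tray: Loose orange tray, 0.3 kg, 204 (x) x 190 (y) mm, walls 16 mm high, lowest 3 mm drawn in 3 mm all round. Origin: centre of its underside. Fits the pocket either way round. Black upright handle plate over its centre: 90 long (x), 10 thick (y), top at z = 72 mm. Four compartments 96 (x) x 60 (y) mm, walls 10 mm high, floor at z = 6 mm. 30 mm from handle to a carton in place.
- slot0 (a point): Centre of the floor of tray compartment 0, at x = +50 mm, y = +61 mm in the tray's frame; axes as the tray's.
- slot1 (a point): Centre of the floor of tray compartment 1, at x = +50 mm, y = -61 mm in the tray's frame; axes as the tray's.
- slot2 (a point): Centre of the floor of tray compartment 2, at x = -50 mm, y = +61 mm in the tray's frame; axes as the tray's.
- slot3 (a point): Centre of the floor of tray compartment 3, at x = -50 mm, y = -61 mm in the tray's frame; axes as the tray's.
- carton0: Biscuit carton, blue with a yellow panel, 88 (x) x 52 (y) x 44 (z) mm, about 0.15 kg; origin at the centre of its underside. It may be absent (no reading).
- carton1: Biscuit carton, red with a cream panel, 88 (x) x 52 (y) x 44 (z) mm, about 0.15 kg; origin at the centre of its underside. It may be absent (no reading).
- carton2: Biscuit carton, yellow with a red panel, 88 (x) x 52 (y) x 44 (z) mm, about 0.15 kg; origin at the centre of its underside. It may be absent (no reading).
- carton3: Biscuit carton, green with a yellow panel, 88 (x) x 52 (y) x 44 (z) mm, about 0.15 kg; origin at the centre of its underside. It may be absent (no reading).
- display (a joint): How far the sliding part of the display's telescoping pole has been lowered, m: 0 in the top hole (start), 0.050 middle, 0.100 lowest. Moves only while the button is in; 7 N friction against 3.7 N weight, so it stays where left. The lock has 2.5 mm play each way; let go farther from a hole, the pin stays in and snaps out when the head is pushed (button free) onto a hole.
- display_grip (a point): Centre of the pole's black grip head, 30 (x) x 36 (y) x 60 (z) mm, 312 mm above the counter in the top hole; its top is 28 mm higher. x: to the white panel's side, y: to the red button, z up. Panel 116 mm wide, 33 to 55 mm out along x, 30 mm or more below this point. Fixed below: square tube 32 mm wide, 170 mm high, foot 90 mm across.
- release (a joint): How far the sprung red release button on the display's grip head is pressed in, m: 0 out and locked in a hole, 0.008 fully in, about 0.006 when let go between two holes; the lock is free beyond 0.006. It takes 5 to 9 N.
- release_face (a point): Centre of the outer face of the red release button (24 wide x 34 high mm), on the +y side of the grip head, 28 mm from the pole's axis when free. It is pressed towards -y, for instance by pinching it against the opposite side of the head (46 mm across free, 38 mm pressed).
- tub: Bystander: low clear tub with white lid, 84 mm across, 50 mm high; origin at its underside.
- tin: Bystander: tin with green label, 72 mm across, 90 mm high; origin at its underside.
- jar: Bystander: glass jar with red lid, 70 mm across, 100 mm high; origin at its underside.
- calculator: Bystander: grey calculator 120 x 70 x 18 mm; origin at its underside.
- stapler: Bystander: stapler 140 x 34 x 39 mm; origin at its underside.
There are look-alikes about, which are no part of the job. Leave any purple look-alike of the carton1 alone.

How it is judged:
By the outcome, as a careful person would: the job done as asked, in the order asked, and still so for the second after the job is handed in, with the robot touching nothing.
Of carton0, carton1, carton2, carton3 only 2 to 4 are there at a start; the rules pass over those that are not, and their reading is None.
At some moment in a run one of carton0, carton1, carton2, carton3 may be knocked a few centimetres aside while the robot is not near it.
It also fails if it takes over 210 s, if anything falls off the work surface, if the arm or the gripper's body presses on something with over 40 N, if the wrist force passes 120 N, or if a joint passes its speed limit or range.

## Working session

There is one attempt and no reset: what is moved stays moved. The work goes in short steps, Python scripts to look and compute and a tool call to move; the robot and the scene stay as the last step left them, time stands still between calls to the robot, and variables do not carry over. Pictures are saved under pics/ and viewed, at most 14 in all, crops included, and the job is handed in when it is done.

Besides the shell and the picture viewer there is one more tool, called after ">>>" as name(argument=value, ...) on one line, values as JSON. step_arm: Moves the arm, as the interface text tells. Scaled input: -1 to 1 covers 0.5 m each way for a shift and pi/4 rad each way for a turn. Its arguments: {"type":"object","properties":{"targets":{"type":"string"}},"required":["targets"]}

```bash
mkdir -p pics; ls; cat > h.py <<'E'
import numpy as np, cv2, sys
from workcell import bot
def shot(name,fn=None):
    info=bot.camera_info(name); im=bot.camera(name)
    if fn: cv2.imwrite('pics/'+fn,im[:,:,::-1])
    return im,info
def ray(info,u,v,fish=False):
    f=192/np.tan(np.radians(info['vertical_fov'])/2)
    x=(np.asarray(u,float)-info['cx']);y=(np.asarray(v,float)-info['cy'])
    if fish:
        r=np.hypot(x,y)+1e-9;t=r/f
        d=np.stack([np.sin(t)*x/r,-np.sin(t)*y/r,-np.cos(t)],-1)
    else: d=np.stack([x/f,-y/f,-np.ones_like(x)],-1)
    P=np.array(info['pose']);return P[:3,3],d@P[:3,:3].T
def plane(info,u,v,z,fish=False):
    o,d=ray(info,u,v,fish);return o+d*((z-o[2])/d[...,2])[...,None]
def proj(info,p,fish=False):
    P=np.array(info['pose']);q=(np.asarray(p)-P[:3,3])@P[:3,:3]
    f=192/np.tan(np.radians(info['vertical_fov'])/2)
    x,y,z=q[...,0],-q[...,1],-q[...,2]
    if fish:
        r=np.hypot(x,y);t=np.arctan2(r,z);k=f*t/(r+1e-12)
    else:k=f/z
    return np.stack([info['cx']+k*x,info['cy']+k*y],-1)
E
python3 - <<'E'
from h import *
ims=[]
for n in ['top','side','wrist']:
    im,i=shot(n,n+'0.png');ims.append(im);print(n,{k:(np.round(v,3).tolist()) for k,v in i.items() if k!='name' and not isinstance(v,str)})
a=np.hstack(ims[:2])
print(bot.get_obs())
E
```

```text
pics
top {'vertical_fov': 42.313, 'cx': 259.946, 'cy': 195.446, 'pose': [[-0.0, 0.981, -0.195, 0.146], [-1.0, -0.0, -0.001, -0.011], [-0.001, 0.195, 0.981, 1.9], [0.0, 0.0, 0.0, 1.0]]}
side {'vertical_fov': 49.567, 'cx': 250.478, 'cy': 194.131, 'pose': [[-0.881, 0.228, -0.415, -0.124], [-0.473, -0.449, 0.758, 1.126], [-0.013, 0.864, 0.503, 0.954], [0.0, 0.0, 0.0, 1.0]]}
wrist {'vertical_fov': 65.706, 'cx': 255.627, 'cy': 195.428, 'pose': [[0.334, 0.898, 0.288, 0.241], [-0.943, 0.318, 0.099, -0.445], [-0.003, -0.305, 0.952, 0.374], [0.0, 0.0, 0.0, 1.0]]}
{'clock': 0.15, 'joint_pos': array([-1.23102460e+00,  2.41247861e-01,  3.98985522e-03,  1.33518646e+00,
        3.89771418e-05,  1.57081056e+00]), 'joint_vel': array([-0.00133558, -0.00193979,  0.0053251 , -0.00036245, -0.00059176,
       -0.00026901]), 'tau': array([-1.19063123e-03, -3.72634614e+01,  2.52638930e+01,  1.23432002e-02,
       -7.46025739e-05,  5.91855652e-06]), 'eef_pos': array([ 0.16648203, -0.47094447,  0.23059676]), 'tool_rot': array([ 9.85604941e-01,  1.69062770e-01, -1.20123542e-04, -8.15502841e-04]), 'ft_force': array([-1.02429807, -1.05361234,  0.28290128]), 'ft_torque': array([-0.00326648,  0.0384429 , -0.03027116]), 'grasp_force': 0.0, 'grip_width': 0.0853811818005043}
```

View pics/top0.png

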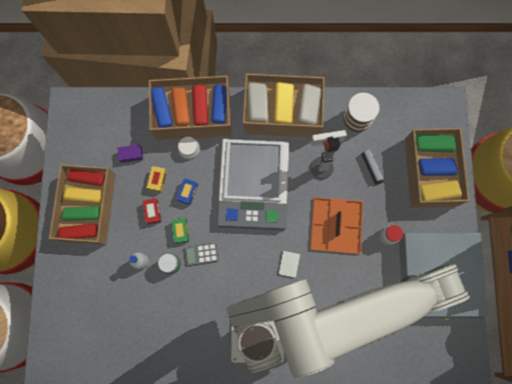

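View pics/side0.png

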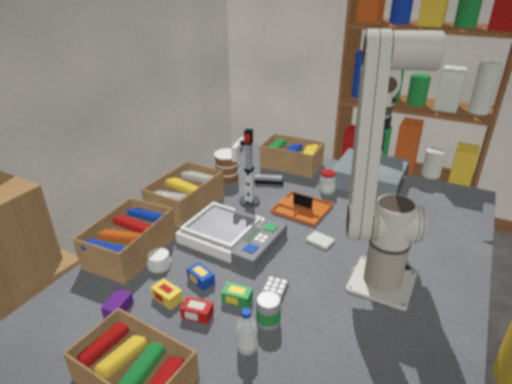

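Both pictures are clear. In the top view the cartons are yellow (157,178), blue (187,190), red (152,210) and green (180,230), with the purple look-alike at (130,153). The items in the brown boxes are not cartons. The scale is at (255,180), its blue key at (232,214) and green key at (272,216). The tray is at (336,225) and the display at (328,145).

```bash
python3 - <<'E'
from h import *
t=cv2.imread('pics/top0.png');s=cv2.imread('pics/side0.png')
a=cv2.resize(t[115:195,290:370],(400,400),interpolation=cv2.INTER_CUBIC)
b=cv2.resize(s[120:220,200:300],(400,400),interpolation=cv2.INTER_CUBIC)
cv2.imwrite('pics/c1.png',np.hstack([a,b]))
im,i=t[:,:,::-1],bot.camera_info('top')
hsv=cv2.cvtColor(t,cv2.COLOR_BGR2HSV)
def comp(lo,hi,roi,z,name):
    x0,y0,x1,y1=roi
    m=cv2.inRange(hsv,lo,hi);mm=np.zeros_like(m);mm[y0:y1,x0:x1]=m[y0:y1,x0:x1]
    mm=cv2.morphologyEx(mm,cv2.MORPH_CLOSE,np.ones((7,7)))
    cs,_=cv2.findContours(mm,0,1);c=max(cs,key=cv2.contourArea)
    p=plane(i,c[:,0,0],c[:,0,1],z)
    r=cv2.minAreaRect((p[:,:2]*1000).astype(np.float32))
    print(name,np.round(r[0]),np.round(r[1]),round(r[2],1))
comp((5,150,100),(14,255,255),(300,190,372,262),.012,'tray')
comp((105,150,60),(125,255,255),(222,200,246,225),.054,'tare')
comp((55,100,40),(85,255,255),(258,200,290,228),.054,'total')
comp((20,120,80),(35,255,255),(140,160,170,200),.04,'yellow')
comp((105,150,60),(125,255,255),(172,172,204,210),.04,'blue')
comp((0,120,80),(6,255,255),(138,192,166,228),.04,'red')
comp((45,100,60),(85,255,255),(165,212,195,248),.04,'green')
E
```

```text
tray [ 406. -303.] [187. 201.] 85.2
tare [442.  97.] [38. 34.] 0.5
total [435. -51.] [38. 38.] 89.9
yellow [583. 390.] [59. 92.] 80.2
blue [534. 272.] [52. 84.] 71.3
red [458. 404.] [91. 57.] 10.6
green [383. 294.] [88. 53.] 8.2
```

View pics/c1.png

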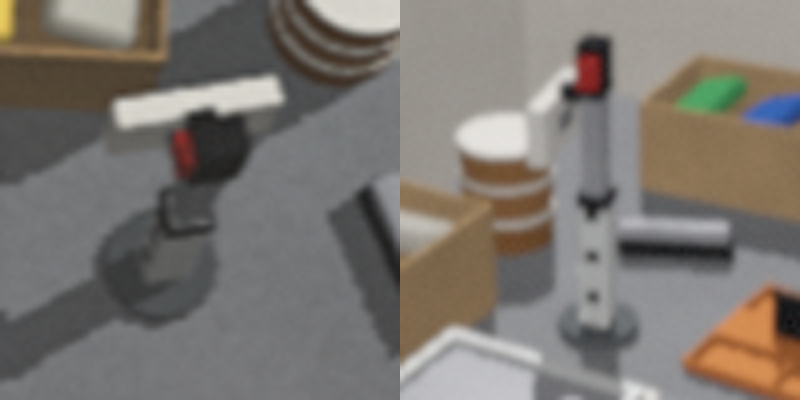

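The crop shows the grip head with its red button on the +y side (image left) and the white panel on the +x side, turned about 7°. The look-alikes are the purple carton at (130,153), the coloured items in the boxes and the bottle at (138,260); none of them is the target.

```bash
python3 - <<'E'
from h import *
i=bot.camera_info('top');j=bot.camera_info('side')
A=np.array([332.6,145.]);
print('headtop@.34',plane(i,*A,.34))
o,d=ray(i,*A);p,e=ray(j,248.5,131.);
M=np.stack([d,-e],1);k=np.linalg.lstsq(M,p-o,rcond=None)[0];print(o+d*k[0],p+e*k[1])
print('base',plane(i,290+157/5,115+265/5,0.005))
a=plane(i,290+115/5,115+100/5,.28);b=plane(i,290+283/5,115+80/5,.28);print(np.degrees(np.arctan2(-(a-b)[0],(a-b)[1])))
a=plane(i,290+183/5,115+153/5,.31);print('red',a)
E
```

```text
headtop@.34 [ 0.62461719 -0.24769392  0.34      ]
[ 0.62674151 -0.248743    0.33307833] [ 0.63163211 -0.24658093  0.33425161]
base [ 0.63322289 -0.25166847  0.005     ]
7.045625990772335
red [ 0.63175263 -0.23218365  0.31      ]
```

>>> step_arm(targets="1 0 0 0.1 0 0 -0.1; 1 0.04 0 0.2 0 0 -0.2; 1 0.1 0.04 0.27 0 0 -0.28; 1 0.17 0.08 0.34 0 0 -0.28; 1 0.24 0.12 0.38 0 0 -0.28; 1 0.31 0.15 0.38 0 0 -0.28; 1 0.38 0.18 0.38 0 0 -0.28; 1 0.45 0.21 0.38 0 0 -0.28; 1 0.52 0.24 0.38 0 0 -0.28; 1 0.59 0.28 0.38 0 0 -0.28")

```text
clock: 0.98
eef_pos: [0.446, -0.3396, 0.4211]
tool_rot: [0.998, 0.06, 0.0, 0.0]
ft_force: [0.2, -1.8, 0.2]
grip_width: 0.0854
grasp_force: 0.0
```

>>> step_arm(targets="1 0.07 0.03 0 0 0 0; 1 0.14 0.07 0 0 0 0; 1 0.21 0.1 0 0 0 0; 1 0.27 0.13 0 0 0 0; 1 0.33 0.16 0 0 0 0; 1 0.33 0.16 0 0 0 0; 1 0.33 0.16 0 0 0 0")

```text
clock: 1.57
eef_pos: [0.6064, -0.257, 0.4121]
tool_rot: [0.998, 0.062, -0.002, -0.001]
ft_force: [-0.6, 0.2, 0.3]
grip_width: 0.0854
grasp_force: 0.0
```

```bash
python3 - <<'E'
from h import *
o=bot.get_obs();print(o['eef_pos'],o['tool_rot'],o['ft_force'],o['clock'])
im,i=shot('wrist','w1.png')
print(proj(i,[.628,-.249,.34],True))
E
```

```text
[ 0.6064135  -0.25699165  0.41209294] [ 9.98103636e-01  6.15266866e-02 -1.73114280e-03 -7.75464176e-04] [-0.55361662  0.23405293  0.32630247] 1.5667
[248.44586488 179.32841238]
```

View pics/w1.png

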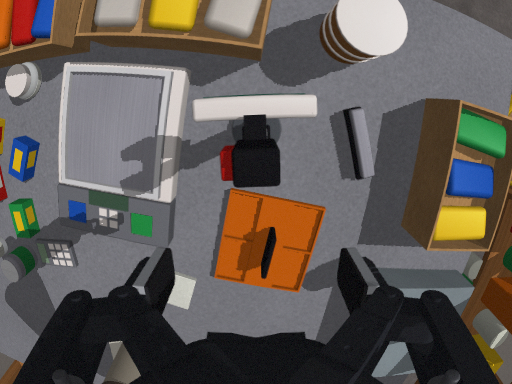

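The wrist view shows the head top at cols 233–280 with its near edge at row 187. It also shows the red button at (226,163), the panel at rows 95–118, the tray at (270,240), the scale rim at (125,130), the tare key at (77,210) and the total key at (142,224).

```bash
cat >> h.py <<'E'
def rect(bgr,info,lo,hi,roi,z,name,k=5,fish=True):
    hsv=cv2.cvtColor(bgr,cv2.COLOR_BGR2HSV);x0,y0,x1,y1=roi
    m=cv2.inRange(hsv,lo,hi);mm=np.zeros_like(m);mm[y0:y1,x0:x1]=m[y0:y1,x0:x1]
    mm=cv2.morphologyEx(mm,cv2.MORPH_CLOSE,np.ones((k,k)))
    cs,_=cv2.findContours(mm,0,1)
    if not cs: print(name,'none');return
    c=max(cs,key=cv2.contourArea);h=cv2.convexHull(c)
    p=plane(info,h[:,0,0],h[:,0,1],z,fish)
    r=cv2.minAreaRect((p[:,:2]*1000).astype(np.float32));l=r[1];a=r[2]
    if l[0]<l[1]: a-=90
    a=(a+90)%180-90
    print(name,'c',np.round(r[0],1),'size',np.round(sorted(l),1),'longaxis deg',round(a,1),'px',cv2.boundingRect(c));return r,c
E
python3 - <<'E'
from h import *
b=cv2.imread('pics/w1.png');i=bot.camera_info('wrist')
rect(b,i,(0,0,0),(180,255,45),(225,128,290,192),.34,'head')
rect(b,i,(0,150,60),(8,255,255),(215,140,240,185),.312,'red')
r,c=rect(b,i,(0,0,150),(180,60,255),(185,85,325,122),.28,'panel')
rect(b,i,(5,150,100),(14,255,255),(205,180,335,300),.016,'tray',15)
rect(b,i,(105,150,60),(125,255,255),(60,195,95,228),.054,'tare')
rect(b,i,(55,100,40),(85,255,255),(125,205,160,242),.054,'total')
rect(b,i,(0,0,165),(180,40,255),(50,55,195,205),.06,'rim',9)
g=cv2.cvtColor(b,cv2.COLOR_BGR2HSV)
print(plane(i,[233,280],[187,186],.34,True))
E
```

```text
head c [ 644.3 -253.6] size [35.4 44.5] longaxis deg 8.1 px (232, 128, 48, 59)
red c [ 631.4 -230.2] size [10.8 29.8] longaxis deg 4.2 px (220, 146, 14, 35)
panel c [ 681.6 -248.5] size [ 20.7 116.3] longaxis deg -80.8 px (193, 95, 125, 26)
tray c [ 410.4 -306.7] size [191.6 208.3] longaxis deg -4.9 px (215, 188, 111, 104)
tare c [445.6  95.6] size [41.9 44.8] longaxis deg -5.5 px (69, 200, 17, 23)
total c [438.  -54.9] size [44.3 44.6] longaxis deg -2.3 px (131, 213, 22, 24)
rim c [619.9   3.9] size [239.2 252.3] longaxis deg 87.2 px (58, 62, 128, 132)
[[ 0.61943941 -0.23933217  0.34      ]
 [ 0.62459968 -0.27500471  0.34      ]]
```

>>> step_arm(targets="1 0 0 -0.04 0 0 0.033; 1 0 0 -0.08 0 0 0.033; 1 0 0 -0.1 0 0 0.033; 1 0 0 -0.1 0 0 0.033")

```text
clock: 1.95
eef_pos: [0.6035, -0.2597, 0.3669]
tool_rot: [0.997, 0.072, 0.002, 0.001]
ft_force: [0.4, -0.2, -0.4]
grip_width: 0.0858
grasp_force: 0.0
```

>>> step_arm(targets="1 0.04 0.01 -0.04 0 0 0; 1 0.067 0.014 -0.08 0 0 0; 1 0.067 0.014 -0.12 0 0 0; 1 0.067 0.014 -0.154 0 0 0; 1 0.067 0.014 -0.154 0 0 0; 1 0.067 0.014 -0.154 0 0 0")

```text
clock: 2.45
eef_pos: [0.6383, -0.2525, 0.2917]
tool_rot: [0.997, 0.072, 0.003, 0.001]
ft_force: [0.3, 0.3, 1.0]
grip_width: 0.0852
grasp_force: 0.0
```

```bash
python3 - <<'E'
from h import *
o=bot.get_obs();print(o['eef_pos'],o['tool_rot'],o['ft_force'],o['clock'])
im,i=shot('wrist','w2.png');s,_=shot('side')
cv2.imwrite('pics/c2.png',np.hstack([cv2.resize(im[:,:,::-1],(512,384))[80:340,100:400],cv2.resize(s[90:220,190:320,::-1],(260,260))]))
E
```

```text
[ 0.63825006 -0.25254542  0.29170192] [0.99738496 0.0722013  0.00284666 0.00145362] [0.27384874 0.28557444 1.028422  ] 2.45
```

View pics/c2.png

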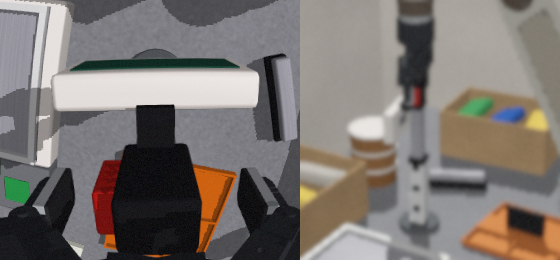

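The fingers straddle the head with about equal gaps, and the button is on the left. Closing now.

>>> step_arm(targets="-1 0 0 0 0 0 0; -1 0 0 0 0 0 0; -1 0 0 0 0 0 0; -1 0 0 0 0 0 0; -1 0 0 0 0 0 0; -1 0 0 0 0 0 0; -1 0 0 0 0 0 0; -1 0 0 0 0 0 0; -1 0 0 0 0 0 0; -1 0 0 0 0 0 0")

```text
clock: 3.38
eef_pos: [0.6392, -0.2525, 0.2908]
tool_rot: [0.997, 0.073, 0.003, 0.002]
ft_force: [1.7, -5.0, 2.5]
grip_width: 0.0356
grasp_force: 64.7
```

>>> step_arm(targets="-1 0 0 -0.02 0 0 0; -1 0 0 -0.04 0 0 0; -1 0 0 -0.06 0 0 0; -1 0 0 -0.075 0 0 0; -1 0 0 -0.09 0 0 0; -1 0 0 -0.1 0 0 0; -1 0 0 -0.1 0 0 0; -1 0 0 -0.1 0 0 0")

```text
clock: 4.05
eef_pos: [0.6392, -0.2525, 0.2393]
tool_rot: [0.997, 0.073, 0.003, 0.001]
ft_force: [2.3, -5.5, -1.3]
grip_width: 0.0357
grasp_force: 64.4
```

>>> step_arm(targets="-1 0 0 0.004 0 0 0; -1 0 0 0.004 0 0 0; -1 0 0 0.004 0 0 0; -1 0 0 0.004 0 0 0")

```text
clock: 4.38
eef_pos: [0.6391, -0.2525, 0.2397]
tool_rot: [0.997, 0.073, 0.002, 0.001]
ft_force: [4.1, -6.3, -6.3]
grip_width: 0.0353
grasp_force: 64.0
```

>>> step_arm(targets="1 0 0 0 0 0 0; 1 0 0 0 0 0 0; 1 0 0 0 0 0 0; 1 0 0 0 0 0 0; 1 0 0 0 0 0 0; 1 0 0 0 0 0 0; 1 0 0 0 0 0 0; 1 0 0 0 0 0 0")

```text
clock: 5.05
eef_pos: [0.6386, -0.2517, 0.2423]
tool_rot: [0.997, 0.073, 0.002, 0.001]
ft_force: [-0.8, -0.6, 0.1]
grip_width: 0.0854
grasp_force: 0.0
```

```bash
python3 - <<'E'
from h import *
o=bot.get_obs();print(o['eef_pos'],o['tool_rot'],o['ft_force'],o['clock'])
im,i=shot('wrist','w3.png')
a=cv2.imread('pics/w2.png')
for b in (a,im[:,:,::-1].copy()):
    h=cv2.cvtColor(b,cv2.COLOR_BGR2HSV);m=cv2.inRange(h,(0,170,50),(5,255,255));m[:,:150]=0;m[:,240:]=0;m[:220]=0
    cs,_=cv2.findContours(m,0,1);c=max(cs,key=cv2.contourArea);print(cv2.boundingRect(c),cv2.contourArea(c))
cv2.imwrite('pics/c3.png',np.hstack([a[80:340,120:380],im[80:340,120:380,::-1]]))
E
```

```text
[ 0.63862124 -0.25169486  0.24227118] [0.99734264 0.07280422 0.00239613 0.00121156] [-0.83842869 -0.56938182  0.12529026] 5.05
(192, 241, 29, 73) 1224.0
(208, 237, 15, 71) 375.0
```

View pics/c3.png

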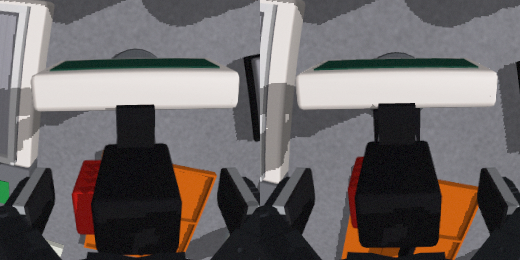

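The button stands out in the left half but is still in on the right half, so the pin was let go off the hole. The panel looks slightly smaller, which means the head is a few mm too low. I'll measure by how much.

```bash
python3 - <<'E'
from h import *
i3=bot.camera_info('wrist');i2=dict(i3);P=np.array(i3['pose']).copy();P[:3,3]+=np.array([.63825,-.25254,.29170])-np.array([.63862,-.25169,.24227]);i2['pose']=P
from scipy.optimize import brentq
for n,i in(('w2',i2),('w3',i3)):
    b=cv2.imread(f'pics/{n}.png');h=cv2.cvtColor(b,cv2.COLOR_BGR2HSV)
    m=cv2.inRange(h,(0,0,150),(180,70,255));m[:, :145]=0;m[:,375:]=0;m[:140]=0;m[195:]=0
    cs,_=cv2.findContours(m,0,1);c=max(cs,key=cv2.contourArea)
    print(n,cv2.boundingRect(c))
    r=c[:,0,:];rows=r[:,1]
    for row in (156,160,164,168,172):
        q=np.where(m[row]>0)[0];u=[q.min(),q.max()]
        f=lambda z:np.linalg.norm(np.diff(plane(i,u,[row,row],z,True),axis=0))-.116
        print(row,u,round(brentq(f,0.02,.4),4))
    # head black block bottom front edge width
    k=(h[:,:,2]<45).astype(np.uint8)
    for row in (225,240,260,280):
        q=np.where(k[row,200:320]>0)[0]+200;print('head',row,q.min(),q.max())
E
```

```text
w2 (145, 140, 214, 51)
156 [np.int64(145), np.int64(358)] 0.2823
160 [np.int64(145), np.int64(358)] 0.2828
164 [np.int64(145), np.int64(358)] 0.2833
168 [np.int64(145), np.int64(358)] 0.2838
172 [np.int64(152), np.int64(358)] 0.2787
head 225 227 286
head 240 222 290
head 260 216 295
head 280 212 300
w3 (145, 140, 213, 49)
156 [np.int64(145), np.int64(357)] 0.2321
160 [np.int64(145), np.int64(357)] 0.2326
164 [np.int64(150), np.int64(356)] 0.2282
168 [np.int64(157), np.int64(356)] 0.2227
172 [np.int64(157), np.int64(356)] 0.2233
head 225 227 287
head 240 223 291
head 260 219 296
head 280 215 300
```

>>> step_arm(targets="-1 0 0 0 0 0 0; -1 0 0 0 0 0 0; -1 0 0 0 0 0 0; -1 0 0 0 0 0 0; -1 0 0 0 0 0 0; -1 0 0 0 0 0 0; -1 0 0 0 0 0 0; -1 0 0 0 0 0 0; -1 0 0 0 0 0 0; -1 0 0 0 0 0 0")

```text
clock: 5.93
eef_pos: [0.6388, -0.2526, 0.2423]
tool_rot: [0.997, 0.073, 0.003, 0.002]
ft_force: [1.4, -4.6, 1.0]
grip_width: 0.0354
grasp_force: 64.7
```

```bash
cat >> h.py <<'E'
from scipy.optimize import brentq
def panelz(b,info):
    # panel front top face: fit width at several rows; bright vs. surroundings
    h=cv2.cvtColor(b,cv2.COLOR_BGR2HSV);m=cv2.inRange(h,(0,0,185),(180,60,255));m[:,:135]=0;m[:,385:]=0;m[:125]=0;m[200:]=0
    out=[]
    for row in range(150,195):
        q=np.where(m[row,240:280]>0)[0]
        if len(q)<30: continue
        l=250
        while l>136 and m[row,l-1]: l-=1
        r=260
        while r<384 and m[row,r+1]: r+=1
        if l<=137: continue
        f=lambda z:np.linalg.norm(np.diff(plane(info,[l-.5,r+.5],[row,row],z,True),axis=0))-.116
        out.append((row,l,r,round(brentq(f,-.1,.4),4)))
    return out
E
python3 - <<'E'
from h import *
o=bot.get_obs();print(o['eef_pos'],o['ft_force'],o['grip_width'])
im,i=shot('wrist','w4.png')
P0=np.array(i['pose'])
for n,z in(('w2',.29170),('w3',.24227),('w4',o['eef_pos'][2])):
    j=dict(i);P=P0.copy();P[2,3]+=z-o['eef_pos'][2];j['pose']=P
    print(n,z,panelz(cv2.imread(f'pics/{n}.png'),j)[::4])
E
```

```text
[ 0.6388421  -0.25258674  0.24234834] [ 1.44691302 -4.56730233  0.9754713 ] 0.03538519006743199
w2 0.2917 [(152, 220, 356, 0.1936), (156, 154, 358, 0.2759), (160, 153, 358, 0.2772), (164, 153, 358, 0.2777), (168, 153, 358, 0.2782), (172, 154, 357, 0.2771), (176, 154, 357, 0.2777), (180, 155, 357, 0.2775)]
w3 0.24227 [(151, 241, 353, 0.0931), (155, 159, 356, 0.2202), (159, 157, 356, 0.2225), (163, 157, 356, 0.223), (167, 158, 356, 0.2227), (171, 158, 356, 0.2233), (175, 159, 355, 0.2221), (179, 159, 355, 0.2227)]
w4 0.24234834479298997 [(151, 234, 351, 0.1048), (155, 157, 354, 0.2203), (159, 156, 355, 0.2226), (163, 156, 354, 0.2222), (167, 157, 354, 0.2219), (171, 157, 347, 0.216), (175, 157, 353, 0.2221), (179, 158, 353, 0.2219)]
```

>>> step_arm(targets="-1 0 0 0.006 0 0 0; -1 0 0 0.012 0 0 0; -1 0 0 0.016 0 0 0; -1 0 0 0.016 0 0 0; -1 0 0 0.016 0 0 0; -1 0 0 0.016 0 0 0")

```text
clock: 6.48
eef_pos: [0.6387, -0.2525, 0.247]
tool_rot: [0.997, 0.073, 0.001, 0.001]
ft_force: [2.6, -6.2, -8.2]
grip_width: 0.0354
grasp_force: 63.7
```

```bash
python3 - <<'E'
from h import *
o=bot.get_obs();print(o['eef_pos'],o['ft_force'],o['grip_width'])
im,i=shot('wrist','w5.png')
print(panelz(cv2.imread('pics/w5.png'),i)[::4])
E
```

```text
[ 0.63871922 -0.25251529  0.24703954] [ 2.63631228 -6.24661647 -8.17620411] 0.03535249111894272
[(151, 219, 352, 0.1425), (155, 157, 355, 0.2257), (159, 156, 355, 0.2271), (163, 156, 355, 0.2276), (167, 157, 354, 0.2264), (171, 157, 354, 0.227), (175, 158, 353, 0.2258), (179, 158, 353, 0.2264)]
```

>>> step_arm(targets="-0.1 0 0 0 0 0 0; -0.1 0 0 0 0 0 0; 0.1 0 0 0 0 0 0; 1 0 0 0 0 0 0; 1 0 0 0 0 0 0; 1 0 0 0 0 0 0; 1 0 0 0 0 0 0; 1 0 0 0 0 0 0; 1 0 0 0 0 0 0")

```text
clock: 7.28
eef_pos: [0.6387, -0.2519, 0.2508]
tool_rot: [0.997, 0.073, 0.003, 0.001]
ft_force: [0.5, 0.1, 0.9]
grip_width: 0.0855
grasp_force: 0.0
```

```bash
cat >> h.py <<'E'
def red(b):
    h=cv2.cvtColor(b,cv2.COLOR_BGR2HSV);m=cv2.inRange(h,(0,170,50),(5,255,255));m[:,:150]=0;m[:,240:]=0;m[:220]=0
    cs,_=cv2.findContours(m,0,1);c=max(cs,key=cv2.contourArea);return cv2.boundingRect(c),cv2.contourArea(c)
E
python3 - <<'E'
from h import *
o=bot.get_obs();print(o['eef_pos'],o['ft_force'],o['grip_width'])
im,i=shot('wrist','w6.png');b=cv2.imread('pics/w6.png')
print(panelz(b,i)[::4],red(b))
E
```

```text
[ 0.63868149 -0.25189356  0.25079262] [0.54270766 0.11720014 0.85703417] 0.0854529610357604
[(150, 236, 351, 0.1083), (154, 160, 353, 0.225), (158, 159, 354, 0.2273), (162, 159, 353, 0.2269), (166, 160, 353, 0.2266), (170, 160, 353, 0.2271), (174, 160, 352, 0.2268), (178, 161, 352, 0.2265)] ((197, 234, 27, 69), 1095.0)
```

The button is out again (27 px wide) and the head sits about 51 mm down, within the play, so it is locked in the middle hole. Next is the tray.

>>> step_arm(targets="1 0 0 0.07 0 0 0; 1 0 0 0.14 0 0 0; 1 -0.06 -0.01 0.16 0 0 -0.1; 1 -0.13 -0.03 0.16 0 0 -0.2; 1 -0.2 -0.05 0.16 0 0 -0.295; 1 -0.27 -0.07 0.13 0 0 -0.295; 1 -0.34 -0.09 0.1 0 0 -0.295; 1 -0.4 -0.1 0.05 0 0 -0.295; 1 -0.457 -0.11 0 0 0 -0.295; 1 -0.457 -0.11 0 0 0 -0.295")

```text
clock: 8.17
eef_pos: [0.3988, -0.3022, 0.2417]
tool_rot: [0.999, -0.045, -0.007, -0.004]
ft_force: [-1.4, 1.7, -1.7]
grip_width: 0.0855
grasp_force: 0.0
```

>>> step_arm(targets="1 0 0 0 0 0 0; 1 0 0 0 0 0 0")

```text
clock: 8.33
eef_pos: [0.4108, -0.3073, 0.2511]
tool_rot: [0.999, -0.043, 0.003, 0.002]
ft_force: [0.1, 0.6, -0.1]
grip_width: 0.0853
grasp_force: 0.0
```

```bash
python3 - <<'E'
from h import *
o=bot.get_obs();print(o['eef_pos'],o['tool_rot'],o['ft_force'],o['clock'])
im,i=shot('wrist','w7.png');b=cv2.imread('pics/w7.png')
rect(b,i,(5,150,60),(14,255,255),(0,0,512,384),.016,'tray',15)
rect(b,i,(0,0,0),(180,255,40),(215,100,295,280),.072,'handle',5)
print(proj(i,[.41,-.307,.016],True))
E
```

```text
[ 0.41079868 -0.30732198  0.2510816 ] [ 0.99905756 -0.04323994  0.00321719  0.00198553] [ 0.07280306  0.55141832 -0.11590218] 8.3333
tray c [ 408.9 -304.4] size [190.8 204.4] longaxis deg -4.7 px (179, 88, 149, 151)
handle c [ 412.2 -304.4] size [ 8.  91.2] longaxis deg -4.9 px (249, 134, 8, 80)
[254.82860054 166.20682041]
```

View pics/w7.png

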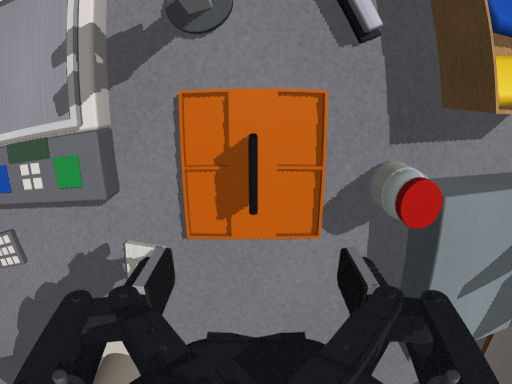

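The tray is centred at (253,165) with its handle vertical in the image, and the view is clear. Descending on the handle.

>>> step_arm(targets="0.3 0 0.006 -0.08 0 0 0; 0.3 -0.002 0.006 -0.16 0 0 0; 0.3 -0.002 0.006 -0.24 0 0 0; 0 -0.002 0.006 -0.32 0 0 0; 0 -0.002 0.006 -0.38 0 0 0; 0 -0.002 0.006 -0.418 0 0 0; 0 -0.002 0.006 -0.418 0 0 0; -1 -0.002 0.006 -0.418 0 0 0; -1 -0.002 0.006 -0.418 0 0 0; -1 -0.002 0.006 -0.418 0 0 0")

```text
clock: 9.22
eef_pos: [0.412, -0.3051, 0.0437]
tool_rot: [0.999, -0.043, 0.005, 0.003]
ft_force: [3.7, -1.0, -0.1]
grip_width: 0.0093
grasp_force: 59.3
```

>>> step_arm(targets="-1 0 0 0 0 0 0; -1 0 0 0 0 0 0; -1 0 0 0 0 0 0; -1 0 0 0 0 0 0; -1 0 0 0 0 0 0; -1 0 0 0.02 0 0 0; -1 0 0 0.06 0 0 0; -1 0 0 0.1 0 0 0; -1 0 0 0.1 0 0 0")

```text
clock: 9.97
eef_pos: [0.4107, -0.3051, 0.0948]
tool_rot: [0.999, -0.043, 0.004, 0.003]
ft_force: [0.5, -0.6, -1.8]
grip_width: 0.009
grasp_force: 59.2
```

```bash
cat >> h.py <<'E'
from scipy.spatial.transform import Rotation as R
def T(p,q):
    M=np.eye(4);M[:3,:3]=R.from_quat(q).as_matrix();M[:3,3]=p;return M
E
python3 - <<'E'
from h import *
i=bot.camera_info('wrist');o=bot.get_obs()
C=np.linalg.inv(T(o['eef_pos'],o['tool_rot']))@np.array(i['pose']);np.save('C.npy',C)
j=dict(i);j['pose']=T([.6064135,-.25699165,.41209294],[9.98103636e-01,6.15266866e-02,-1.73114280e-03,-7.75464176e-04])@C
import pickle;pickle.dump(j,open('w1.pkl','wb'))
b=cv2.imread('pics/w1.png')
for n,z in (('tare',0),):pass
rect(b,j,(105,150,60),(125,255,255),(60,195,95,228),.054,'tare')
rect(b,j,(55,100,40),(85,255,255),(125,205,160,242),.054,'total')
t=cv2.imread('pics/top0.png')
cv2.imwrite('pics/c4.png',np.hstack([cv2.resize(b[55:205,50:200],(450,450),interpolation=cv2.INTER_CUBIC),cv2.resize(t[135:212,215:292],(308,450),interpolation=cv2.INTER_CUBIC)]))
E
```

```text
tare c [444.4  96.6] size [41.9 44.9] longaxis deg -5.6 px (69, 200, 17, 23)
total c [437.3 -53.6] size [44.2 44.6] longaxis deg -2.2 px (131, 213, 22, 24)
```

View pics/c4.png

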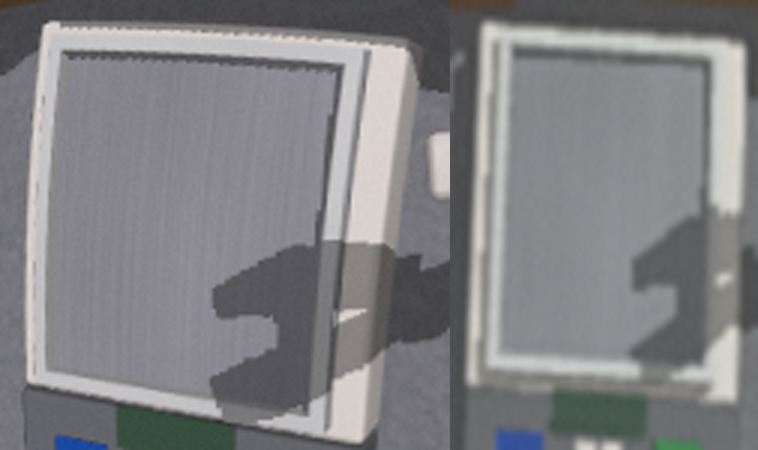

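```bash
python3 - <<'E'
from h import *
import pickle
j=pickle.load(open('w1.pkl','rb'))
for nm,q in(('outer',[(50,34),(367,50),(326,430),(33,380)]),('inner',[(64,50),(344,66),(308,415),(48,371)])):
    q=np.array(q)/3+[50,55]-.33
    p=plane(j,q[:,0],q[:,1],.06,True)[:,:2]*1000
    TL,TR,BR,BL=p
    print(nm,np.round(p),'c',p.mean(0),'x len',np.linalg.norm(TL-BL),np.linalg.norm(TR-BR),'y len',np.linalg.norm(TL-TR),np.linalg.norm(BL-BR))
    for a,b in((TL,BL),(TR,BR)): d=a-b;print(np.degrees(np.arctan2(d[1],d[0])))
    for a,b in((TL,TR),(BL,BR)): d=a-b;print(np.degrees(np.arctan2(-d[0],d[1])))
i=bot.camera_info('top')
# right crop: 77px -> 308 x 450
q=np.array([(505,50),(711,60),(705,375),(492,362)],float)
u=(q[:,0]-450)/4+215-.4;v=q[:,1]*77/450+135-.4
p=plane(i,u,v,.06)[:,:2]*1000;print(np.round(p),p.mean(0))
E
```

```text
outer [[ 735.  118.]
 [ 725. -101.]
 [ 499.  -91.]
 [ 507.  129.]] c [616.49272877  13.84504133] x len 228.86975621334813 226.0160806623236 y len 218.9296422770829 219.94190548973805
-2.7993775559653926
-2.547909495008839
-2.764058464299312
-2.0202355985506677
inner [[725. 105.]
 [715. -88.]
 [507. -79.]
 [515. 115.]] c [615.31523398  13.29370663] x len 210.27874146677615 208.0434591361559 y len 193.59947537470057 194.11880486840406
-2.7161837260111854
-2.575613461461936
-2.818008993734598
-2.1577807095008024
[[718. 112.]
 [711. -87.]
 [499. -79.]
 [508. 122.]] [609.18660239  17.07744222]
```

The pocket is clear in both crops. Its centre is about (0.615, 0.014) with yaw −2.6°. I'm carrying the tray there high and will check again above it.

>>> step_arm(targets="-1 0 0 0.05 0 0 0; -1 0 0.03 0.1 0 0 0; -1 0 0.09 0.12 0 0 0; -1 0 0.15 0.12 0 0 0.02; -1 0 0.22 0.12 0 0 0.05; -1 0 0.29 0.12 0 0 0.05; -1 0 0.36 0.12 0 0 0.05; -1 0.03 0.43 0.12 0 0 0.05; -1 0.06 0.49 0.12 0 0 0.05; -1 0.1 0.54 0.12 0 0 0.05")

```text
clock: 10.8
eef_pos: [0.4573, -0.0316, 0.1502]
tool_rot: [1.0, -0.023, 0.001, 0.001]
ft_force: [0.3, -0.6, -2.4]
grip_width: 0.0089
grasp_force: 59.2
```

>>> step_arm(targets="-1 0.06 0.04 0 0 0 0; -1 0.12 0.07 0 0 0 0; -1 0.18 0.09 0 0 0 0; -1 0.24 0.1 0 0 0 0; -1 0.29 0.1 -0.01 0 0 0; -1 0.308 0.1 -0.03 0 0 0; -1 0.308 0.1 -0.03 0 0 0; -1 0.308 0.1 -0.03 0 0 0")

```text
clock: 11.47
eef_pos: [0.6106, -0.0039, 0.1334]
tool_rot: [1.0, -0.006, -0.001, -0.007]
ft_force: [-0.3, -0.2, -3.5]
grip_width: 0.0092
grasp_force: 59.1
```

```bash
python3 - <<'E'
from h import *
o=bot.get_obs();print(o['eef_pos'],o['tool_rot'],2*np.degrees(np.arctan2(o['tool_rot'][1],o['tool_rot'][0])),o['ft_force'],o['clock'])
im,i=shot('wrist','w8.png')
cv2.imwrite('pics/c5.png',cv2.resize(im[:300,40:470,::-1],(800,558)))
E
```

```text
[ 0.6105762  -0.00394635  0.13336769] [ 0.99995914 -0.00603179 -0.00102269 -0.00665502] -0.691211958698464 [-0.34875829 -0.18122961 -3.46703082] 11.4667
```

View pics/c5.png

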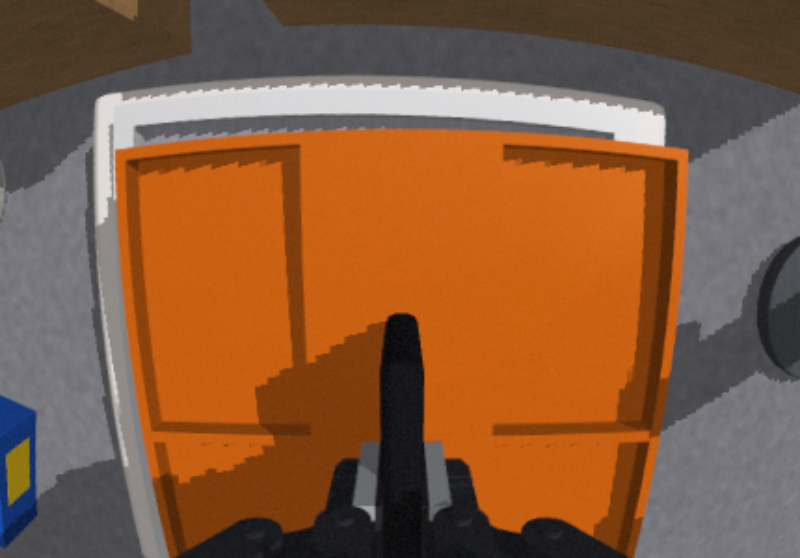

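>>> step_arm(targets="-1 0 0 0 0 0 0; -1 0 0 0 0 0 0; -1 0 0 0 0 0 0")

```text
clock: 11.77
eef_pos: [0.6124, -0.004, 0.1368]
tool_rot: [1.0, -0.006, 0.002, -0.007]
ft_force: [0.1, 0.7, -2.8]
grip_width: 0.0096
grasp_force: 59.1
```

>>> step_arm(targets="-1 0.006 0.035 0 -0.0178 0 -0.0425; -1 0.006 0.035 0 -0.0178 0 -0.0425; -1 0.006 0.035 0 -0.0178 0 -0.0425; -1 0.006 0.035 0 -0.0178 0 -0.0425; -1 0.006 0.035 0 -0.0178 0 -0.0425")

```text
clock: 12.18
eef_pos: [0.6156, -0.0046, 0.136]
tool_rot: [1.0, -0.007, 0.002, -0.007]
ft_force: [0.9, 0.8, -3.5]
grip_width: 0.0089
grasp_force: 59.2
```

```bash
python3 - <<'E'
from h import *
o=bot.get_obs();print(o['eef_pos'],o['tool_rot'],2*np.degrees(np.arctan2(o['tool_rot'][1],o['tool_rot'][0])),o['ft_force'],o['clock'])
im,i=shot('wrist','w9.png')
a=cv2.resize(im[30:130,70:270,::-1],(800,400),interpolation=cv2.INTER_CUBIC)
cv2.imwrite('pics/c6.png',cv2.resize(im[40:260,80:440,::-1],(800,489),interpolation=cv2.INTER_CUBIC))
E
```

```text
[ 0.61557311 -0.00462006  0.13604667] [ 0.99995004 -0.00673799  0.00217614 -0.00705618] -0.7721439791449856 [ 0.8728098   0.78330209 -3.49513084] 12.1833
```

View pics/c6.png

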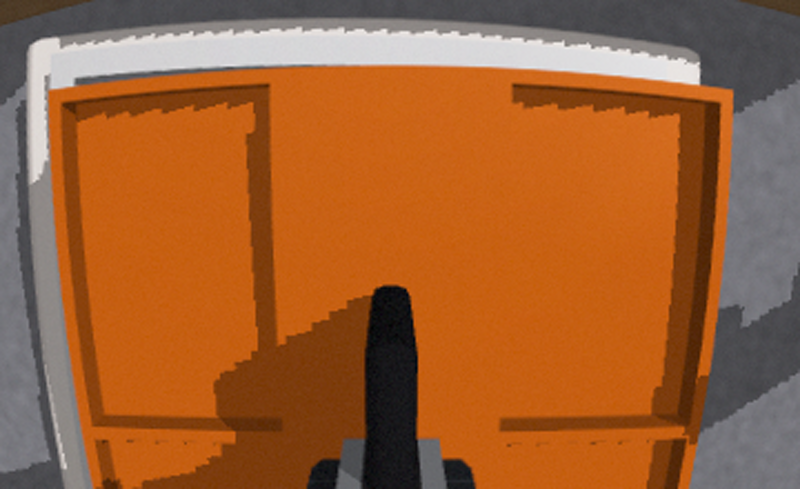

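```bash
python3 - <<'E'
from h import *
print(bot.get_obs()['joint_pos'])
E
```

```text
[-0.01445908  0.51763685  0.16269278  1.21173318  0.01416257  3.14058087]
```

Joint 6 is at its limit. The tray fits either way round, so I'll back off a little and turn the tool half a turn.

>>> step_arm(targets="-1 -0.05 0 0.05 0 0 0.1; -1 -0.1 0 0.1 0 0 0.25; -1 -0.15 0 0.1 0 0 0.4; -1 -0.2 0 0.1 0 0 0.55; -1 -0.2 0 0.1 0 0 0.7; -1 -0.2 0 0.1 0 0 0.85; -1 -0.2 0 0.1 0 0 0.99; -1 -0.2 0 0.1 0 0 0.99")

```text
clock: 12.9
eef_pos: [0.5155, -0.0046, 0.1864]
tool_rot: [0.928, 0.374, -0.0, -0.007]
ft_force: [-0.3, -0.9, -2.2]
grip_width: 0.0089
grasp_force: 59.2
```

>>> step_arm(targets="-1 0 0 0 0 0 0.15; -1 0 0 0 0 0 0.3; -1 0 0 0 0 0 0.45; -1 0 0 0 0 0 0.6; -1 0 0 0 0 0 0.75; -1 0 0 0 0 0 0.9; -1 0 0 0 0 0 0.99; -1 0 0 0 0 0 0.99")

```text
clock: 13.57
eef_pos: [0.5157, -0.0045, 0.186]
tool_rot: [0.718, 0.696, -0.003, -0.007]
ft_force: [-0.5, -0.9, -3.1]
grip_width: 0.0088
grasp_force: 59.2
```

>>> step_arm(targets="-1 0 0 0 0 0 0.15; -1 0 0 0 0 0 0.3; -1 0 0 0 0 0 0.45; -1 0 0 0 0 0 0.6; -1 0 0 0 0 0 0.75; -1 0 0 0 0 0 0.9; -1 0 0 0 0 0 0.99; -1 0 0 0 0 0 0.99")

```text
clock: 14.23
eef_pos: [0.5156, -0.0046, 0.186]
tool_rot: [0.401, 0.916, -0.006, -0.005]
ft_force: [0.2, 0.4, -3.7]
grip_width: 0.009
grasp_force: 59.2
```

>>> step_arm(targets="-1 0 0 0 0 0 0.15; -1 0 0 0 0 0 0.3; -1 0 0 0 0 0 0.45; -1 0 0 0 0 0 0.6; -1 0 0 0 0 0 0.75; -1 0 0 0 0 0 0.9; -1 0 0 0 0 0 0.99; -1 0 0 0 0 0 0.99; -1 0 0 0 0 0 0.99")

```text
clock: 14.98
eef_pos: [0.5156, -0.0046, 0.186]
tool_rot: [0.025, 1.0, -0.007, -0.002]
ft_force: [-0.7, 0.7, -2.1]
grip_width: 0.0089
grasp_force: 59.2
```

```bash
cat >> h.py <<'E'
def goal(x,y,z,yaw,prn=True):
    """shift/turn in units from present measured pose to tool-down pose with yaw deg (closing line)"""
    o=bot.get_obs();Rc=R.from_quat(o['tool_rot']);Rt=R.from_euler('z',yaw,degrees=True)*R.from_quat([1,0,0,0])
    rv=(Rt*Rc.inv()).as_rotvec()/(np.pi/4);s=(np.array([x,y,z])-o['eef_pos'])/.5
    print('now',np.round(o['eef_pos'],4),'clock',o['clock'],'F',np.round(o['ft_force'],1),'J6',round(o['joint_pos'][5],2));print('shift',np.round(s,3),'turn',np.round(rv,3))
E
python3 - <<'E'
from h import *
goal(.6155,.0135,.136,177.4)
E
```

```text
now [ 0.5156 -0.0046  0.186 ] clock 14.9833 F [-0.7  0.7 -2.1] J6 0.05
shift [ 0.2    0.036 -0.1  ] turn [ 0.018 -0.006  0.006]
```

>>> step_arm(targets="-1 0.05 0.01 0 0.018 -0.006 0.006; -1 0.1 0.02 -0.03 0.018 -0.006 0.006; -1 0.15 0.036 -0.06 0.018 -0.006 0.006; -1 0.198 0.036 -0.1 0.018 -0.006 0.006; -1 0.198 0.036 -0.1 0.018 -0.006 0.006; -1 0.198 0.036 -0.1 0.018 -0.006 0.006")

```text
clock: 15.48
eef_pos: [0.6137, 0.0134, 0.1329]
tool_rot: [0.022, 1.0, -0.0, -0.003]
ft_force: [-0.7, 0.0, -2.3]
grip_width: 0.0087
grasp_force: 59.2
```

```bash
python3 - <<'E'
from h import *
goal(.6155,.0135,.136,177.4)
im,i=shot('wrist','w10.png')
cv2.imwrite('pics/c7.png',cv2.resize(im[40:260,80:440,::-1],(800,489),interpolation=cv2.INTER_CUBIC))
E
```

```text
now [0.6137 0.0134 0.1329] clock 15.4833 F [-0.7  0.  -2.3] J6 0.06
shift [0.004 0.    0.006] turn [-0.    -0.007 -0.003]
```

View pics/c7.png

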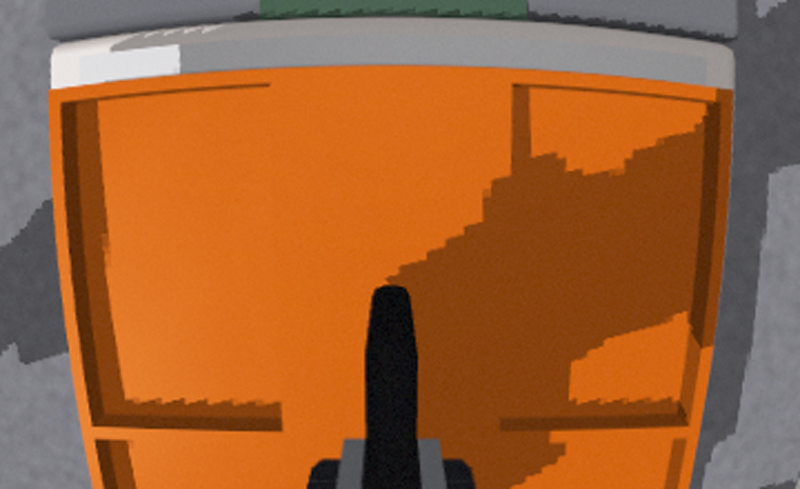

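```bash
python3 - <<'E'
from h import *
i=bot.camera_info('wrist')
f=lambda X,Y,z:np.round(plane(i,80+np.array(X)*.45-.3,40+np.array(Y)*.45-.3,z,True)*1000,1)
print('rim',f([80,706],[66,54],.06))
a=f([50,733],[92,90],.1329-.0437+.016);print('tray',a, 'mid',a.mean(0),a[1]-a[0])
o=bot.get_obs();print(o['eef_pos'])
b=cv2.imread('pics/w10.png');h=cv2.cvtColor(b,cv2.COLOR_BGR2HSV)
rect(b,i,(55,60,40),(85,255,255),(80,0,440,48),.052,'lcd/total')
cs=cv2.findContours(cv2.morphologyEx(cv2.inRange(h,(55,80,40),(85,255,255))[:60],cv2.MORPH_OPEN,np.ones((3,3))),0,1)[0]
print([cv2.boundingRect(c) for c in cs])
cs=cv2.findContours(cv2.morphologyEx(cv2.inRange(h,(105,150,60),(125,255,255))[:60],cv2.MORPH_OPEN,np.ones((3,3))),0,1)[0]
print([cv2.boundingRect(c) for c in cs])
rect(b,i,(105,150,60),(125,255,255),(300,0,440,48),.054,'tare')
rect(b,i,(55,140,40),(85,255,255),(100,0,190,30),.054,'total')
E
```

```text
rim [[499.6 -90.2  60. ]
 [504.2 127.9  60. ]]
tray [[513.3 -78.3 105.2]
 [520.7 113.5 105.2]] mid [517.   17.6 105.2] [  7.4 191.8   0. ]
[0.61379608 0.01334919 0.13465292]
lcd/total c [477.2  19.8] size [28.7 90.2] longaxis deg 87.7 px (197, 10, 120, 38)
[(476, 0, 36, 28), (133, 0, 54, 19)]
[(327, 0, 54, 19)]
tare c [457.4  96.3] size [17.2 44.2] longaxis deg 87.5 px (327, 0, 54, 20)
total c [453.9 -55.1] size [15.9 45.3] longaxis deg 79.3 px (133, 0, 54, 19)
```

>>> step_arm(targets="-1 -0.003 0 -0.02 0 -0.005 -0.003; -1 -0.003 0 -0.04 0 -0.005 -0.003; -1 -0.003 0 -0.05 0 -0.005 -0.003; -1 -0.003 0 -0.06 0 -0.005 -0.003; -1 -0.003 0 -0.066 0 -0.005 -0.003; -1 -0.003 0 -0.072 0 -0.005 -0.003; -1 -0.003 0 -0.076 0 -0.005 -0.003; -1 -0.003 0 -0.08 0 -0.005 -0.003; -1 -0.003 0 -0.082 0 -0.005 -0.003")

```text
clock: 16.28
eef_pos: [0.6131, 0.0134, 0.0949]
tool_rot: [0.021, 1.0, 0.0, 0.002]
ft_force: [-0.1, 0.4, -1.5]
grip_width: 0.0088
grasp_force: 59.3
```

>>> step_arm(targets="-1 0 0 -0.002 0 0 0; -1 0 0 -0.004 0 0 0; -1 0 0 -0.006 0 0 0; -1 0 0 -0.006 0 0 0")

```text
clock: 16.62
eef_pos: [0.6139, 0.0133, 0.0936]
tool_rot: [0.021, 1.0, 0.0, 0.003]
ft_force: [-0.5, -1.0, 5.3]
grip_width: 0.009
grasp_force: 60.4
```

>>> step_arm(targets="0 0 0 0 0 0 0; 0 0 0 0 0 0 0; 0 0 0 0 0 0 0; 0 0 0 0.04 0 0 0; 0 0 0 0.1 0 0 0; 0 0 0 0.17 0 0 0; 0 0 0 0.24 0 0 0; 0 0 0 0.3 0 0 0; 0 0 0 0.3 0 0 0")

```text
clock: 17.37
eef_pos: [0.6165, 0.0135, 0.25]
tool_rot: [0.021, 1.0, 0.0, 0.009]
ft_force: [0.7, -0.2, 0.8]
grip_width: 0.0424
grasp_force: 0.0
```

```bash
python3 - <<'E'
from h import *
goal(.4445,.0966,.12,177.4)
im,i=shot('wrist','w11.png');b=cv2.imread('pics/w11.png')
rect(b,i,(5,150,60),(14,255,255),(0,0,512,384),.066,'tray',15)
rect(b,i,(105,150,60),(125,255,255),(250,0,420,120),.054,'tare')
rect(b,i,(55,140,40),(85,255,255),(80,0,220,120),.054,'total')
cv2.imwrite('pics/c8.png',cv2.resize(b[0:330],(640,412)))
E
```

```text
now [0.6165 0.0135 0.25  ] clock 17.3667 F [ 0.7 -0.2  0.8] J6 0.06
shift [-0.344  0.166 -0.26 ] turn [-0.001  0.022 -0.004]
tray c [618.5  13.2] size [190.3 204.5] longaxis deg -2.5 px (169, 80, 173, 171)
tare c [443.   96.9] size [43.2 46.1] longaxis deg -2.4 px (304, 0, 38, 39)
total c [436.4 -53.3] size [43.2 46.3] longaxis deg -2.7 px (171, 0, 38, 38)
```

View pics/c8.png

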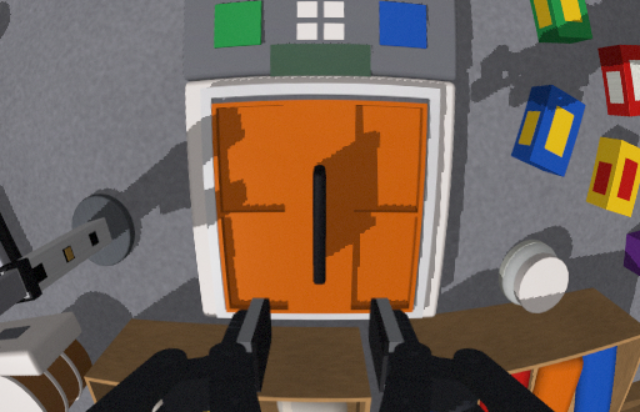

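The tray sits in the pocket at (318,200) in the crop with an even rim all round, and measures (0.618, 0.013) at −2.5°. Next is the tare key.

>>> step_arm(targets="-1 -0.07 0.03 0 0 0.02 0; -1 -0.14 0.06 0 0 0.02 0; -1 -0.21 0.1 -0.03 0 0.02 0; -1 -0.28 0.13 -0.1 0 0.02 0; -1 -0.346 0.166 -0.17 0 0.02 0; -1 -0.346 0.166 -0.24 0 0.02 0; -1 -0.346 0.166 -0.3 0 0.02 0; -1 -0.346 0.166 -0.34 0 0.02 0; -1 -0.346 0.166 -0.34 0 0.02 0; -1 -0.346 0.166 -0.34 0 0.02 0")

```text
clock: 18.25
eef_pos: [0.4384, 0.0961, 0.0707]
tool_rot: [0.021, 1.0, -0.001, -0.008]
ft_force: [0.5, 0.3, 0.6]
grip_width: -0.0002
grasp_force: 0.0
```

>>> step_arm(targets="-1 0 0 -0.02 0 0 0; -1 0 0 -0.035 0 0 0; -1 0 0 -0.042 0 0 0; -1 0 0 -0.047 0 0 0; -1 0 0 -0.047 0 0 0")

```text
clock: 18.67
eef_pos: [0.4418, 0.0966, 0.0524]
tool_rot: [0.021, 1.0, 0.0, -0.004]
ft_force: [-6.9, -1.1, 24.5]
grip_width: 0.0001
grasp_force: 11.9
```

>>> step_arm(targets="-1 0 0 0.003 0 0 0; -1 0 0 0.003 0 0 0; -1 0 0 0.03 0 0 0; -1 0 0 0.1 0 0 0; 0.5 0 0.02 0.18 0 0 0; 1 0 0.06 0.26 0 0 0; 1 0 0.12 0.34 0 0 0; 1 0 0.18 0.38 0 0 0; 1 0 0.2 0.38 0 0 0; 1 0 0.2 0.38 0 0 0")

```text
clock: 19.5
eef_pos: [0.442, 0.1997, 0.2422]
tool_rot: [0.02, 1.0, 0.002, -0.002]
ft_force: [-0.9, -0.3, -0.7]
grip_width: 0.0723
grasp_force: 0.0
```

```bash
python3 - <<'E'
from h import *
goal(.5,.3,.25,177.4)
im,i=shot('wrist','w12.png');b=cv2.imread('pics/w12.png')
cv2.imwrite('pics/c9.png',cv2.resize(b[0:330],(640,412)))
R0=(0,0,512,384)
rect(b,i,(20,120,60),(35,255,255),R0,.044,'yellow?')
rect(b,i,(105,150,40),(125,255,255),R0,.044,'blue')
rect(b,i,(0,150,60),(6,255,255),R0,.044,'red')
rect(b,i,(45,120,40),(85,255,255),R0,.044,'green')
t,it=shot('top');t=t[:,:,::-1].copy()
g=lambda lo,hi,r,n:rect(t,it,lo,hi,r,.04,n,7,False)
g((20,120,80),(35,255,255),(140,160,172,205),'yellow top')
g((105,150,60),(125,255,255),(172,168,206,212),'blue top')
g((0,120,80),(6,255,255),(135,190,170,230),'red top')
g((45,100,60),(85,255,255),(162,210,198,250),'green top')
E
```

```text
now [0.442  0.1997 0.2422] clock 19.5 F [-0.9 -0.3 -0.7] J6 0.46
shift [0.116 0.201 0.016] turn [-0.005 -0.006 -0.008]
yellow? c [577.  381.9] size [ 74.3 102.4] longaxis deg -11.1 px (361, 225, 55, 66)
blue c [531.3 269.1] size [61.7 97.8] longaxis deg -18.4 px (283, 196, 61, 77)
red c [457.9 396.2] size [68.5 97. ] longaxis deg 11.2 px (380, 141, 49, 75)
green c [386.2 290.3] size [58.4 87.5] longaxis deg 8.3 px (301, 82, 57, 79)
yellow top c [582.3 389.9] size [60.  91.5] longaxis deg -9.8 px (147, 167, 16, 25)
blue top none
red top c [457.9 404. ] size [57.5 90.5] longaxis deg 10.5 px (143, 199, 18, 25)
green top c [381.5 306.2] size [26.4 84.5] longaxis deg 9.5 px (172, 220, 10, 23)
```

View pics/c9.png

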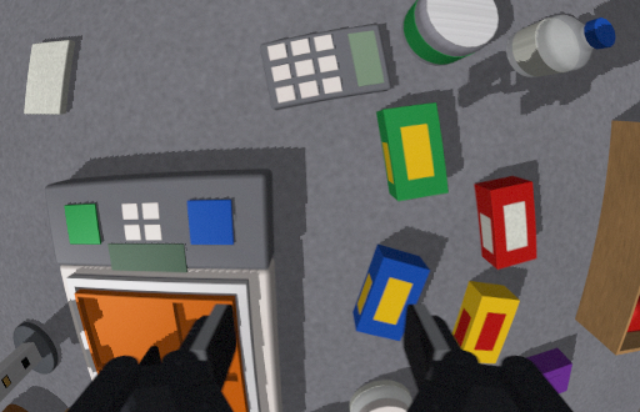

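The view shows all four cartons: green (413,150), red (506,220), blue (392,290) and yellow (485,325). The purple look-alike is at (550,365). I'll measure the labels on the top faces.

```bash
cat >> h.py <<'E'
LAB={'green':((20,120,60),(35,255,255)),'blue':((20,120,60),(35,255,255)),'red':((0,0,120),(180,70,255)),'yellow':((0,150,60),(6,255,255))}
def label(b,info,name,xy,z=.044,rad=.045):
    h=cv2.cvtColor(b,cv2.COLOR_BGR2HSV);m=cv2.inRange(h,*LAB[name]);best=None
    for c in cv2.findContours(m,0,1)[0]:
        if cv2.contourArea(c)<40: continue
        p=plane(info,c[:,0,0],c[:,0,1],z,True)[:,:2]*1000
        r=cv2.minAreaRect(p.astype(np.float32));d=np.hypot(*(np.array(r[0])/1000-xy))
        if d<rad and (best is None or cv2.contourArea(c)>best[1]): best=(r,cv2.contourArea(c))
    if best:
        r=best[0];a=r[2] if r[1][0]>r[1][1] else r[2]-90;a=(a+90)%180-90
        print(name,'label',np.round(r[0],1),np.round(sorted(r[1]),1),round(a,1));return r[0],a
    print(name,'no label')
E
python3 - <<'E'
from h import *
b=cv2.imread('pics/w12.png');i=bot.camera_info('wrist')
for n,xy in dict(green=(.384,.293),blue=(.533,.270),red=(.458,.4),yellow=(.58,.386)).items(): label(b,i,n,np.array(xy))
E
```

```text
green label [382.8 289.2] [26.3 49.9] 8.5
blue label [533.4 267.1] [25.1 48.7] -18.8
red label [457.4 399.3] [25.9 49.2] 10.7
yellow label [581.3 384.7] [23.3 47.3] -12.0
```

>>> step_arm(targets="1 0.05 0.04 0 0 0 -0.1; 1 0.1 0.08 -0.05 0 0 -0.2; 1 0.15 0.11 -0.12 0 0 -0.3; 1 0.183 0.135 -0.2 0 0 -0.367; 1 0.183 0.135 -0.27 0 0 -0.367; 1 0.183 0.135 -0.284 0 0 -0.367; 1 0.183 0.135 -0.284 0 0 -0.367")

```text
clock: 20.18
eef_pos: [0.528, 0.2608, 0.0919]
tool_rot: [0.165, 0.986, -0.003, -0.011]
ft_force: [-0.8, -1.0, 0.0]
grip_width: 0.0853
grasp_force: 0.0
```

```bash
python3 - <<'E'
from h import *
im,i=shot('wrist','w13.png');b=cv2.imread('pics/w13.png')
r=label(b,i,'blue',np.array((.533,.267)))
goal(r[0][0]/1000,r[0][1]/1000,.016,r[1]+180)
E
```

```text
blue label [539.6 272.6] [25.6 49.8] -18.8
now [0.53   0.2619 0.0952] clock 20.2333 F [-0.2  0.7  1.5] J6 0.79
shift [ 0.019  0.021 -0.158] turn [-0.001 -0.021  0.005]
```

>>> step_arm(targets="1 0.006 0.008 0 0 -0.02 0.005; 1 0.006 0.008 0 0 -0.02 0.005; 1 0.006 0.008 0 0 -0.02 0.005")

```text
clock: 20.48
eef_pos: [0.536, 0.2686, 0.0998]
tool_rot: [0.163, 0.987, 0.004, 0.004]
ft_force: [0.6, 0.6, 0.2]
grip_width: 0.0855
grasp_force: 0.0
```

```bash
python3 - <<'E'
from h import *
im,i=shot('wrist','w14.png');b=cv2.imread('pics/w14.png')
r=label(b,i,'blue',np.array((.533,.267)))
rect(b,i,(105,150,40),(125,255,255),(0,0,512,384),.044,'blue')
goal(r[0][0]/1000,r[0][1]/1000,.016,r[1]+180)
E
```

```text
blue label [538.8 272.4] [26.  49.8] -18.8
blue c [535.6 273.4] size [51.8 93.6] longaxis deg -18.5 px (224, 145, 75, 122)
now [0.5357 0.2684 0.0994] clock 20.5333 F [-0.3  0.6  0.4] J6 0.79
shift [ 0.006  0.008 -0.167] turn [-0.007  0.011 -0.002]
```

>>> step_arm(targets="1 0.006 0.008 -0.04 -0.007 0.011 0; 1 0.006 0.008 -0.09 -0.007 0.011 0; 1 0.006 0.008 -0.13 -0.007 0.011 0; 1 0.006 0.008 -0.16 -0.007 0.011 0; 1 0.006 0.008 -0.167 -0.007 0.011 0; 1 0.006 0.008 -0.167 -0.007 0.011 0; -1 0.006 0.008 -0.167 -0.007 0.011 0; -1 0.006 0.008 -0.167 -0.007 0.011 0; -1 0.006 0.008 -0.167 -0.007 0.011 0; -1 0.006 0.008 -0.167 -0.007 0.011 0")

```text
clock: 21.37
eef_pos: [0.539, 0.2725, 0.0151]
tool_rot: [0.163, 0.987, -0.0, -0.0]
ft_force: [-0.3, -0.8, 2.7]
grip_width: 0.0508
grasp_force: 64.2
```

>>> step_arm(targets="-1 0 0 0 0 0 0; -1 0 0 0 0 0 0; -1 0 0 0 0 0 0; -1 0 0 0 0 0 0; -1 0 0 0 0 0 0")

```text
clock: 21.78
eef_pos: [0.539, 0.2725, 0.0151]
tool_rot: [0.163, 0.987, -0.0, -0.0]
ft_force: [-0.2, -0.1, 6.7]
grip_width: 0.0507
grasp_force: 64.5
```

```bash
python3 - <<'E'
from h import *
goal(.6702,.072,.18,177.5)
E
```

```text
now [0.539  0.2725 0.0151] clock 21.7833 F [-0.2 -0.1  6.7] J6 0.79
shift [ 0.262 -0.401  0.33 ] turn [ 0.    -0.001  0.361]
```

>>> step_arm(targets="-1 0 0 0.06 0 0 0; -1 0 0 0.13 0 0 0; -1 0 -0.03 0.2 0 0 0; -1 0.03 -0.09 0.25 0 0 0.1; -1 0.06 -0.15 0.28 0 0 0.2; -1 0.1 -0.21 0.28 0 0 0.3; -1 0.14 -0.26 0.28 0 0 0.361; -1 0.18 -0.31 0.28 0 0 0.361; -1 0.22 -0.36 0.28 0 0 0.361; -1 0.262 -0.401 0.26 0 0 0.361")

```text
clock: 22.62
eef_pos: [0.6703, 0.0694, 0.1453]
tool_rot: [0.022, 1.0, -0.001, 0.0]
ft_force: [1.4, 1.2, 0.3]
grip_width: 0.0513
grasp_force: 63.6
```

>>> step_arm(targets="-1 0 0 -0.02 0 0 0; -1 0 0 -0.05 0 0 0; -1 0 0 -0.07 0 0 0; -1 0 0 -0.07 0 0 0; -1 0 0 -0.07 0 0 0")

```text
clock: 23.03
eef_pos: [0.6674, 0.0718, 0.107]
tool_rot: [0.021, 1.0, -0.002, -0.003]
ft_force: [-0.6, 0.6, -1.3]
grip_width: 0.0511
grasp_force: 63.6
```

```bash
python3 - <<'E'
from h import *
goal(.6702,.072,.0711,177.5)
im,i=shot('wrist','w15.png');b=cv2.imread('pics/w15.png')
o=bot.get_obs();z=o['eef_pos'][2]-.0151+.044
r=label(b,i,'blue',o['eef_pos'][:2],z)
cv2.imwrite('pics/c10.png',cv2.resize(b[60:300,100:420],(640,480)))
E
```

```text
now [0.6674 0.0718 0.107 ] clock 23.0333 F [-0.6  0.6 -1.3] J6 0.15
shift [ 0.006  0.    -0.072] turn [ 0.004 -0.008 -0.001]
blue label [667.3  71.8] [25.9 49.3] -2.4
```

View pics/c10.png

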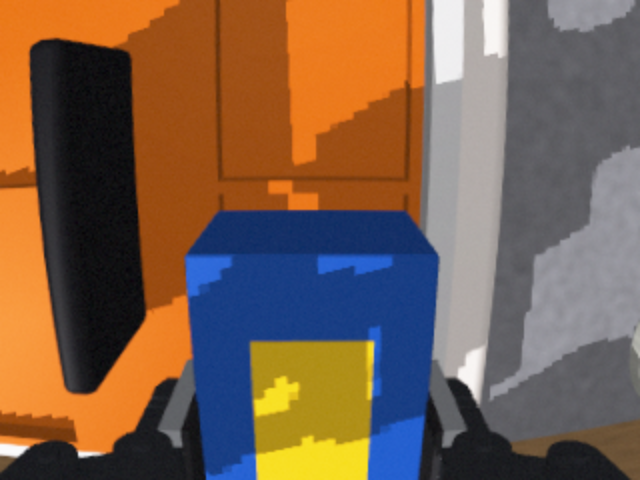

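```bash
python3 - <<'E'
from h import *
i=bot.camera_info('wrist')
print(plane(i,[100+314/2]*2,[60+178/2,60+196/2],.06,True), plane(i,[100+218/2,100+410/2],[60+100/2]*2,.06,True),proj(i,[.6695,.072,.06],True))
goal(.6702,.072,.0711,177.5)
E
```

```text
[[0.62076693 0.07467684 0.06      ]
 [0.62673422 0.07443127 0.06      ]] [[0.59364114 0.04494205 0.06      ]
 [0.59617934 0.10657117 0.06      ]] [256.0141218  218.93229364]
now [0.6682 0.072  0.1082] clock 23.0833 F [-0.4  0.6 -0.8] J6 0.15
shift [ 0.004  0.    -0.074] turn [ 0.004 -0.005 -0.002]
```

>>> step_arm(targets="-1 0.006 0 -0.02 0.004 -0.005 0; -1 0.006 0 -0.035 0.004 -0.005 0; -1 0.006 0 -0.05 0.004 -0.005 0; -1 0.006 0 -0.06 0.004 -0.005 0; -1 0.006 0 -0.067 0.004 -0.005 0; -1 0.006 0 -0.072 0.004 -0.005 0; -1 0.006 0 -0.075 0.004 -0.005 0; -1 0.006 0 -0.075 0.004 -0.005 0")

```text
clock: 23.75
eef_pos: [0.6716, 0.0717, 0.0712]
tool_rot: [0.022, 1.0, 0.0, 0.0]
ft_force: [-1.3, 1.8, 1.0]
grip_width: 0.0509
grasp_force: 63.7
```

>>> step_arm(targets="0.45 0 0 0 0 0 0; 0.45 0 0 0 0 0 0; 0.45 0 0 0 0 0 0; 0.45 0 0 0.02 0 0 0; 0.45 0 0 0.08 0 0 0; 0.45 0 0 0.16 0 0 0; 1 0 0 0.24 0 0 0; 1 -0.03 0.03 0.28 0 0 0; 1 -0.05 0.06 0.28 0 0 0; 1 -0.05 0.06 0.28 0 0 0")

```text
clock: 24.58
eef_pos: [0.6463, 0.1035, 0.2142]
tool_rot: [0.021, 1.0, 0.001, 0.002]
ft_force: [-0.5, 0.3, -0.4]
grip_width: 0.0855
grasp_force: 0.0
```

>>> step_arm(targets="1 0 0.07 0 0 0 0; 1 -0.03 0.14 0 0 0 0; 1 -0.06 0.21 0 0 0 -0.1; 1 -0.1 0.28 -0.03 0 0 -0.2; 1 -0.12 0.35 -0.06 0 0 -0.212; 1 -0.12 0.42 -0.1 0 0 -0.212; 1 -0.12 0.49 -0.15 0 0 -0.212; 1 -0.12 0.55 -0.2 0 0 -0.212; 1 -0.12 0.57 -0.22 0 0 -0.212; 1 -0.12 0.57 -0.22 0 0 -0.212")

```text
clock: 25.42
eef_pos: [0.5836, 0.3873, 0.0951]
tool_rot: [0.103, 0.995, -0.003, -0.003]
ft_force: [-0.5, -0.3, -0.7]
grip_width: 0.0856
grasp_force: 0.0
```

>>> step_arm(targets="1 0 0 0 0 0 0; 1 0 0 0 0 0 0")

```text
clock: 25.58
eef_pos: [0.5876, 0.385, 0.1017]
tool_rot: [0.105, 0.994, -0.0, 0.001]
ft_force: [0.0, -0.1, 0.4]
grip_width: 0.0853
grasp_force: 0.0
```

```bash
cat >> h.py <<'E'
BODY={'green':((45,120,40),(85,255,255)),'blue':((105,150,40),(125,255,255)),'red':((0,150,60),(6,255,255)),'yellow':((20,120,60),(35,255,255))}
def carton(name,xy,fn):
    im,i=shot('wrist',fn);b=cv2.imread('pics/'+fn)
    r=label(b,i,name,np.array(xy))
    rect(b,i,*BODY[name],(60,60,450,384),.044,name)
    if r: goal(r[0][0]/1000,r[0][1]/1000,.016,r[1]+180)
    else: goal(xy[0],xy[1],.1,180)
E
python3 - <<'E'
from h import *
carton('yellow',(.585,.39),'w16.png')
E
```

```text
yellow label [587.7 391.7] [25.5 49.7] -10.9
yellow c [584.9 392.2] size [52.3 93.6] longaxis deg -11.1 px (226, 142, 76, 122)
now [0.5881 0.3849 0.1025] clock 25.6333 F [-0.2 -0.3  0.8] J6 0.79
shift [-0.001  0.014 -0.173] turn [-0.001  0.003  0.028]
```

>>> step_arm(targets="1 0 0.014 -0.04 0 0 0.028; 1 0 0.014 -0.09 0 0 0.028; 1 0 0.014 -0.13 0 0 0.028; 1 0 0.014 -0.16 0 0 0.028; 1 0 0.014 -0.173 0 0 0.028; 1 0 0.014 -0.173 0 0 0.028; -1 0 0.014 -0.173 0 0 0.028; -1 0 0.014 -0.173 0 0 0.028; -1 0 0.014 -0.173 0 0 0.028; -1 0 0.014 -0.173 0 0 0.028")

```text
clock: 26.47
eef_pos: [0.5881, 0.3941, 0.0167]
tool_rot: [0.094, 0.996, 0.001, 0.002]
ft_force: [-0.1, -1.8, 8.9]
grip_width: 0.0514
grasp_force: 66.0
```

>>> step_arm(targets="-1 0 0 0 0 0 0; -1 0 0 0 0 0 0; -1 0 0 0 0 0 0; -1 0 0 0 0 0 0")

```text
clock: 26.8
eef_pos: [0.5881, 0.3941, 0.0167]
tool_rot: [0.094, 0.996, 0.001, 0.002]
ft_force: [0.6, -0.6, 6.2]
grip_width: 0.0514
grasp_force: 65.3
```

```bash
python3 - <<'E'
from h import *
print(bot.get_obs()['grip_width'])
goal(.5715,.0765,.105,177.5)
E
```

```text
0.051359189106220345
now [0.5881 0.3941 0.0167] clock 26.8 F [ 0.6 -0.6  6.2] J6 0.78
shift [-0.033 -0.635  0.177] turn [-0.003  0.005  0.184]
```

>>> step_arm(targets="-1 0 0 0.06 0 0 0; -1 0 0 0.13 0 0 0; -1 0 -0.03 0.2 0 0 0; -1 0 -0.1 0.26 0 0 0.05; -1 0 -0.17 0.28 0 0 0.1; -1 0 -0.24 0.28 0 0 0.184; -1 -0.01 -0.31 0.28 0 0 0.184; -1 -0.02 -0.38 0.28 0 0 0.184; -1 -0.03 -0.45 0.28 0 0 0.184; -1 -0.033 -0.52 0.28 0 0 0.184")

```text
clock: 27.63
eef_pos: [0.5689, 0.1319, 0.1541]
tool_rot: [0.021, 1.0, 0.0, -0.0]
ft_force: [-0.5, -0.5, -1.5]
grip_width: 0.0507
grasp_force: 64.5
```

>>> step_arm(targets="-1 0 -0.07 0 0 0 0; -1 0 -0.115 -0.04 0 0 0; -1 0 -0.115 -0.08 0 0 0; -1 0 -0.115 -0.1 0 0 0; -1 0 -0.115 -0.1 0 0 0; -1 0 -0.115 -0.1 0 0 0")

```text
clock: 28.13
eef_pos: [0.5696, 0.0765, 0.1036]
tool_rot: [0.021, 1.0, 0.0, -0.001]
ft_force: [0.1, -0.4, -1.6]
grip_width: 0.0509
grasp_force: 64.5
```

```bash
python3 - <<'E'
from h import *
im,i=shot('wrist','w17.png');b=cv2.imread('pics/w17.png')
goal(.5715,.0765,.0717,177.5)
o=bot.get_obs();z=o['eef_pos'][2]-.0167+.044
label(b,i,'yellow',o['eef_pos'][:2],z)
E
```

```text
now [0.5705 0.0769 0.1045] clock 28.1833 F [ 0.3  0.6 -1.2] J6 0.18
shift [ 0.002 -0.001 -0.066] turn [-0.     0.001 -0.002]
yellow label [569.7  76.4] [25.7 49.3] -2.4
```

>>> step_arm(targets="-1 0.002 -0.001 -0.02 0 0 0; -1 0.002 -0.001 -0.035 0 0 0; -1 0.002 -0.001 -0.045 0 0 0; -1 0.002 -0.001 -0.055 0 0 0; -1 0.002 -0.001 -0.061 0 0 0; -1 0.002 -0.001 -0.065 0 0 0; -1 0.002 -0.001 -0.067 0 0 0; -1 0.002 -0.001 -0.067 0 0 0")

```text
clock: 28.85
eef_pos: [0.5705, 0.0756, 0.0726]
tool_rot: [0.022, 1.0, 0.0, 0.0]
ft_force: [-6.8, 0.0, 12.0]
grip_width: 0.0507
grasp_force: 65.9
```

>>> step_arm(targets="0.45 0 0 0 0 0 0; 0.45 0 0 0 0 0 0; 0.45 0 0 0 0 0 0; 0.45 0 0 0.02 0 0 0; 0.45 0 0 0.08 0 0 0; 0.45 0 0 0.16 0 0 0; 1 0 0 0.24 0 0 0; 1 -0.03 0.03 0.28 0 0 0; 1 -0.05 0.06 0.28 0 0 0; 1 -0.05 0.06 0.28 0 0 0")

```text
clock: 29.68
eef_pos: [0.5461, 0.1069, 0.2133]
tool_rot: [0.021, 1.0, 0.001, 0.002]
ft_force: [0.1, 0.2, -0.1]
grip_width: 0.0856
grasp_force: 0.0
```

```bash
python3 - <<'E'
from h import *
goal(.462,.403,.1,190.7)
E
```

```text
now [0.5461 0.1069 0.2133] clock 29.6833 F [ 0.1  0.2 -0.1] J6 0.23
shift [-0.168  0.592 -0.227] turn [-0.002  0.005  0.29 ]
```

>>> step_arm(targets="1 -0.02 0.07 0 0 0 0.05; 1 -0.04 0.14 0 0 0 0.1; 1 -0.06 0.21 0 0 0 0.2; 1 -0.08 0.28 -0.03 0 0 0.29; 1 -0.1 0.35 -0.06 0 0 0.29; 1 -0.12 0.42 -0.1 0 0 0.29; 1 -0.14 0.49 -0.15 0 0 0.29; 1 -0.16 0.55 -0.2 0 0 0.29; 1 -0.168 0.592 -0.22 0 0 0.29; 1 -0.168 0.592 -0.22 0 0 0.29")

```text
clock: 30.52
eef_pos: [0.459, 0.4033, 0.0955]
tool_rot: [-0.095, 0.996, -0.002, -0.003]
ft_force: [0.3, -0.6, -0.4]
grip_width: 0.0853
grasp_force: 0.0
```

>>> step_arm(targets="1 0 0 0 0 0 0; 1 0 0 0 0 0 0; 1 0 0 0 0 0 0")

```text
clock: 30.77
eef_pos: [0.4632, 0.4003, 0.1012]
tool_rot: [-0.091, 0.996, 0.0, 0.001]
ft_force: [-0.1, -0.3, 0.8]
grip_width: 0.0851
grasp_force: 0.0
```

```bash
python3 - <<'E'
from h import *
carton('red',(.46,.402),'w18.png')
E
```

```text
red label [462.  405.7] [26.1 50.5] 11.2
red c [458.7 405.1] size [51.7 93.1] longaxis deg 11.0 px (226, 143, 75, 121)
now [0.4633 0.4004 0.1015] clock 30.8167 F [0.6 0.3 0.5] J6 0.53
shift [-0.003  0.011 -0.171] turn [-0.001  0.002  0.017]
```

>>> step_arm(targets="1 -0.003 0.011 -0.04 0 0 0.017; 1 -0.003 0.011 -0.09 0 0 0.017; 1 -0.003 0.011 -0.13 0 0 0.017; 1 -0.003 0.011 -0.16 0 0 0.017; 1 -0.003 0.011 -0.171 0 0 0.017; 1 -0.003 0.011 -0.171 0 0 0.017; -1 -0.003 0.011 -0.171 0 0 0.017; -1 -0.003 0.011 -0.171 0 0 0.017; -1 -0.003 0.011 -0.171 0 0 0.017; -1 -0.003 0.011 -0.171 0 0 0.017")

```text
clock: 31.65
eef_pos: [0.462, 0.4078, 0.0171]
tool_rot: [-0.099, 0.995, 0.001, 0.002]
ft_force: [-0.8, -1.3, 5.4]
grip_width: 0.051
grasp_force: 65.2
```

>>> step_arm(targets="-1 0 0 0 0 0 0; -1 0 0 0 0 0 0; -1 0 0 0 0 0 0; -1 0 0 0 0 0 0")

```text
clock: 31.98
eef_pos: [0.4619, 0.4078, 0.0171]
tool_rot: [-0.099, 0.995, 0.001, 0.002]
ft_force: [0.3, -1.5, 7.0]
grip_width: 0.0509
grasp_force: 65.1
```

```bash
python3 - <<'E'
from h import *
print(bot.get_obs()['grip_width'])
goal(.5661,-.0454,.105,177.5)
E
```

```text
0.05092789623480755
now [0.4619 0.4078 0.0171] clock 31.9833 F [ 0.3 -1.5  7. ] J6 0.53
shift [ 0.208 -0.906  0.176] turn [-0.002  0.005 -0.307]
```

>>> step_arm(targets="-1 0 0 0.07 0 0 0; -1 0 -0.02 0.14 0 0 0; -1 0.01 -0.08 0.22 0 0 -0.05; -1 0.03 -0.15 0.29 0 0 -0.1; -1 0.06 -0.22 0.3 0 0 -0.2; -1 0.1 -0.28 0.3 0 0 -0.307; -1 0.13 -0.35 0.3 0 0 -0.307; -1 0.16 -0.42 0.3 0 0 -0.307; -1 0.19 -0.49 0.3 0 0 -0.307; -1 0.22 -0.56 0.3 0 0 -0.307")

```text
clock: 32.82
eef_pos: [0.5708, 0.1251, 0.1651]
tool_rot: [0.022, 1.0, 0.0, 0.0]
ft_force: [-0.5, -0.1, -0.9]
grip_width: 0.0511
grasp_force: 64.3
```

>>> step_arm(targets="-1 0.03 -0.07 0 0 0 0; -1 0.06 -0.14 0 0 0 0; -1 0.09 -0.2 0 0 0 0; -1 0.12 -0.26 0 0 0 0; -1 0.15 -0.31 0 0 0 0; -1 0.18 -0.34 -0.02 0 0 0; -1 0.188 -0.355 -0.05 0 0 0; -1 0.188 -0.355 -0.09 0 0 0; -1 0.188 -0.355 -0.11 0 0 0; -1 0.188 -0.355 -0.11 0 0 0")

```text
clock: 33.65
eef_pos: [0.6619, -0.0504, 0.1061]
tool_rot: [0.022, 1.0, 0.0, -0.004]
ft_force: [-0.7, 0.3, -2.4]
grip_width: 0.051
grasp_force: 64.3
```

>>> step_arm(targets="-1 0 0 0 0 0 0; -1 0 0 0 0 0 0")

```text
clock: 33.82
eef_pos: [0.665, -0.05, 0.1111]
tool_rot: [0.021, 1.0, 0.0, 0.001]
ft_force: [1.1, 0.3, -0.6]
grip_width: 0.0508
grasp_force: 64.3
```

```bash
python3 - <<'E'
from h import *
im,i=shot('wrist','w19.png');b=cv2.imread('pics/w19.png')
goal(.6661,-.0497,.0727,177.5)
o=bot.get_obs();z=o['eef_pos'][2]-.0171+.044
label(b,i,'red',o['eef_pos'][:2],z)
E
```

```text
now [ 0.6654 -0.0501  0.1116] clock 33.8667 F [-0.   0.  -0.7] J6 -0.03
shift [ 0.001  0.001 -0.078] turn [ 0.     0.004 -0.002]
red label [664.8 -50.1] [26.3 50. ] -2.5
```

>>> step_arm(targets="-1 0.003 0.001 -0.03 0 0 0; -1 0.003 0.001 -0.045 0 0 0; -1 0.003 0.001 -0.057 0 0 0; -1 0.003 0.001 -0.065 0 0 0; -1 0.003 0.001 -0.071 0 0 0; -1 0.003 0.001 -0.075 0 0 0; -1 0.003 0.001 -0.077 0 0 0; -1 0.003 0.001 -0.077 0 0 0")

```text
clock: 34.53
eef_pos: [0.6659, -0.05, 0.0732]
tool_rot: [0.022, 1.0, 0.0, 0.0]
ft_force: [-4.3, 0.5, 5.6]
grip_width: 0.0508
grasp_force: 65.0
```

>>> step_arm(targets="0.45 0 0 0 0 0 0; 0.45 0 0 0 0 0 0; 0.45 0 0 0 0 0 0; 0.45 0 0 0.02 0 0 0; 0.45 0 0 0.08 0 0 0; 0.45 0 0 0.16 0 0 0; 1 -0.02 0 0.24 0 0 0; 1 -0.06 0.04 0.28 0 0 0; 1 -0.1 0.1 0.28 0 0 0; 1 -0.15 0.15 0.28 0 0 0.05")

```text
clock: 35.37
eef_pos: [0.5926, 0.0256, 0.2147]
tool_rot: [0.002, 1.0, 0.001, 0.004]
ft_force: [0.2, 0.5, -1.2]
grip_width: 0.0853
grasp_force: 0.0
```

```bash
python3 - <<'E'
from h import *
goal(.386,.293,.1,188.5)
E
```

```text
now [0.5926 0.0256 0.2147] clock 35.3667 F [ 0.2  0.5 -1.2] J6 0.05
shift [-0.413  0.535 -0.229] turn [-0.002  0.009  0.195]
```

>>> step_arm(targets="1 -0.05 0.06 0 0 0 0.05; 1 -0.1 0.12 0 0 0 0.1; 1 -0.15 0.18 0 0 0 0.15; 1 -0.2 0.24 0 0 0 0.195; 1 -0.25 0.3 0 0 0 0.195; 1 -0.3 0.36 -0.03 0 0 0.195; 1 -0.35 0.43 -0.08 0 0 0.195; 1 -0.39 0.49 -0.14 0 0 0.195; 1 -0.413 0.535 -0.2 0 0 0.195; 1 -0.413 0.535 -0.22 0 0 0.195")

```text
clock: 36.2
eef_pos: [0.3816, 0.2949, 0.1001]
tool_rot: [-0.077, 0.997, 0.0, -0.001]
ft_force: [-0.2, -0.6, -0.5]
grip_width: 0.0855
grasp_force: 0.0
```

>>> step_arm(targets="1 0 0 0 0 0 0; 1 0 0 0 0 0 0; 1 0 0 0 0 0 0")

```text
clock: 36.45
eef_pos: [0.3859, 0.2925, 0.103]
tool_rot: [-0.074, 0.997, 0.0, 0.001]
ft_force: [-0.1, -0.8, 0.1]
grip_width: 0.0852
grasp_force: 0.0
```

```bash
python3 - <<'E'
from h import *
carton('green',(.386,.293),'w20.png')
E
```

```text
green label [386.8 294.1] [26.2 49.6] 8.2
green c [383.4 293.6] size [51.8 92.5] longaxis deg 8.5 px (221, 145, 75, 119)
now [0.3863 0.2925 0.1034] clock 36.5 F [ 0.4 -0.5  1.4] J6 0.5
shift [ 0.001  0.003 -0.175] turn [-0.002  0.004 -0.005]
```

>>> step_arm(targets="1 0.001 0.003 -0.04 0 0 -0.005; 1 0.001 0.003 -0.09 0 0 -0.005; 1 0.001 0.003 -0.13 0 0 -0.005; 1 0.001 0.003 -0.16 0 0 -0.005; 1 0.001 0.003 -0.174 0 0 -0.005; 1 0.001 0.003 -0.174 0 0 -0.005; -1 0.001 0.003 -0.174 0 0 -0.005; -1 0.001 0.003 -0.174 0 0 -0.005; -1 0.001 0.003 -0.174 0 0 -0.005; -1 0.001 0.003 -0.174 0 0 -0.005")

```text
clock: 37.33
eef_pos: [0.3865, 0.2947, 0.0162]
tool_rot: [-0.072, 0.997, 0.001, 0.002]
ft_force: [0.1, -1.3, 6.0]
grip_width: 0.0508
grasp_force: 64.2
```

>>> step_arm(targets="-1 0 0 0 0 0 0; -1 0 0 0 0 0 0; -1 0 0 0 0 0 0; -1 0 0 0 0 0 0")

```text
clock: 37.67
eef_pos: [0.3865, 0.2947, 0.0162]
tool_rot: [-0.072, 0.997, 0.001, 0.002]
ft_force: [-0.0, -2.1, 6.6]
grip_width: 0.0509
grasp_force: 64.1
```

```bash
python3 - <<'E'
from h import *
print(bot.get_obs()['grip_width'])
goal(.5661,-.0454,.105,177.5)
E
```

```text
0.050916208776231035
now [0.3865 0.2947 0.0162] clock 37.6667 F [-0.  -2.1  6.6] J6 0.51
shift [ 0.359 -0.68   0.178] turn [-0.002  0.005 -0.24 ]
```

>>> step_arm(targets="-1 0 0 0.07 0 0 0; -1 0 -0.02 0.14 0 0 0; -1 0.02 -0.08 0.21 0 0 -0.05; -1 0.05 -0.15 0.28 0 0 -0.1; -1 0.08 -0.22 0.3 0 0 -0.2; -1 0.12 -0.28 0.3 0 0 -0.24; -1 0.15 -0.35 0.3 0 0 -0.24; -1 0.18 -0.42 0.3 0 0 -0.24; -1 0.22 -0.49 0.3 0 0 -0.24; -1 0.25 -0.56 0.3 0 0 -0.24")

```text
clock: 38.5
eef_pos: [0.5111, 0.012, 0.1651]
tool_rot: [0.022, 1.0, 0.0, 0.001]
ft_force: [1.3, 1.4, -2.0]
grip_width: 0.051
grasp_force: 63.4
```

>>> step_arm(targets="-1 0.03 -0.06 0 0 0 0; -1 0.06 -0.1 0 0 0 0; -1 0.09 -0.12 0 0 0 0; -1 0.109 -0.12 -0.03 0 0 0; -1 0.109 -0.12 -0.08 0 0 0; -1 0.109 -0.12 -0.11 0 0 0; -1 0.109 -0.12 -0.12 0 0 0; -1 0.109 -0.12 -0.12 0 0 0; -1 0.109 -0.12 -0.12 0 0 0")

```text
clock: 39.25
eef_pos: [0.5647, -0.046, 0.105]
tool_rot: [0.022, 1.0, 0.0, 0.0]
ft_force: [0.2, -0.6, -0.7]
grip_width: 0.051
grasp_force: 63.4
```

```bash
python3 - <<'E'
from h import *
im,i=shot('wrist','w21.png');b=cv2.imread('pics/w21.png')
goal(.5661,-.0454,.0722,177.5)
o=bot.get_obs();z=o['eef_pos'][2]-.0162+.044
label(b,i,'green',o['eef_pos'][:2],z)
E
```

```text
now [ 0.5653 -0.046   0.1057] clock 39.3 F [-0.3 -0.5 -0.4] J6 -0.04
shift [ 0.002  0.001 -0.067] turn [ 0.     0.003 -0.001]
green label [564.9 -46.1] [26.3 50. ] -2.4
```

>>> step_arm(targets="-1 0.002 0.001 -0.02 0 0 0; -1 0.002 0.001 -0.035 0 0 0; -1 0.002 0.001 -0.047 0 0 0; -1 0.002 0.001 -0.056 0 0 0; -1 0.002 0.001 -0.062 0 0 0; -1 0.002 0.001 -0.065 0 0 0; -1 0.002 0.001 -0.067 0 0 0; -1 0.002 0.001 -0.067 0 0 0")

```text
clock: 39.97
eef_pos: [0.5649, -0.0455, 0.0723]
tool_rot: [0.022, 1.0, 0.0, -0.0]
ft_force: [-5.6, 0.4, 8.4]
grip_width: 0.0512
grasp_force: 64.4
```

>>> step_arm(targets="0.45 0 0 0 0 0 0; 0.45 0 0 0 0 0 0; 0.45 0 0 0 0 0 0; 0.45 0 0 0.02 0 0 0; 0.45 0 0 0.08 0 0 0; 0.45 0 0 0.16 0 0 0; 0.45 -0.02 0 0.24 0 0 0; 0.45 -0.02 0.03 0.3 0 0 0; 0.45 0 0.08 0.34 0 0 0; 0.45 0 0.08 0.34 0 0 0")

```text
clock: 40.8
eef_pos: [0.5694, -0.0018, 0.2474]
tool_rot: [0.02, 1.0, 0.002, 0.006]
ft_force: [1.2, 0.5, 0.6]
grip_width: 0.0615
grasp_force: 0.0
```

>>> step_arm(targets="-1 0 0 0 0 0 0; -1 0 0 0 0 0 0")

```text
clock: 40.97
eef_pos: [0.5652, -0.0052, 0.2404]
tool_rot: [0.021, 1.0, 0.0, -0.0]
ft_force: [-0.2, -0.6, -0.8]
grip_width: 0.0391
grasp_force: 0.0
```

```bash
python3 - <<'E'
from h import *
im,i=shot('wrist','w22.png');b=cv2.imread('pics/w22.png')
for n,xy in dict(blue=(.671,.072),yellow=(.571,.076),red=(.666,-.05),green=(.566,-.045)).items(): label(b,i,n,np.array(xy),.1)
rect(b,i,(55,140,40),(85,255,255),(60,0,240,120),.054,'total')
goal(.437,-.0535,.075,177.5)
cv2.imwrite('pics/c11.png',cv2.resize(b,(640,480)))
E
```

```text
blue label [663.9  74.6] [21.3 32.9] -2.0
yellow label [570.3  75.8] [25.4 48.8] -2.6
red label [666.  -45.1] [16.3 49.8] -4.7
green label [564.9 -45.9] [26.1 48.9] -2.2
total c [437.4 -53.2] size [42.4 43.5] longaxis deg -2.5 px (188, 42, 39, 40)
now [ 0.5647 -0.0056  0.2396] clock 41.0167 F [ 0.   0.7 -0.2] J6 0.03
shift [-0.255 -0.096 -0.329] turn [-0.    -0.003 -0.001]
```

View pics/c11.png

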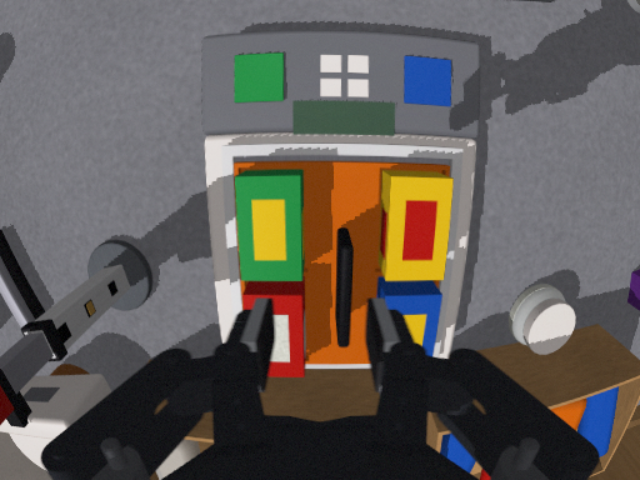

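All four cartons sit in their own compartments: green (268,228), yellow (417,228), red (275,335) and blue (410,330). The total key is at (258,78). That was already one picture over the limit of 14, so I'll work from numbers only from here.

>>> step_arm(targets="-1 -0.07 -0.03 0 0 0 0; -1 -0.14 -0.06 0 0 0 0; -1 -0.2 -0.08 -0.03 0 0 0; -1 -0.255 -0.096 -0.1 0 0 0; -1 -0.255 -0.096 -0.17 0 0 0; -1 -0.255 -0.096 -0.24 0 0 0; -1 -0.255 -0.096 -0.3 0 0 0; -1 -0.255 -0.096 -0.32 0 0 0; -1 -0.255 -0.096 -0.32 0 0 0; -1 -0.255 -0.096 -0.32 0 0 0")

```text
clock: 41.85
eef_pos: [0.4364, -0.0539, 0.0797]
tool_rot: [0.022, 1.0, 0.0, -0.002]
ft_force: [0.3, 0.5, 0.2]
grip_width: -0.0001
grasp_force: 0.0
```

>>> step_arm(targets="-1 0 0 -0.02 0 0 0; -1 0 0 -0.035 0 0 0; -1 0 0 -0.045 0 0 0; -1 0 0 -0.05 0 0 0; -1 0 0 -0.053 0 0 0; -1 0 0 -0.053 0 0 0")

```text
clock: 42.35
eef_pos: [0.4381, -0.0536, 0.0545]
tool_rot: [0.022, 1.0, 0.0, 0.0]
ft_force: [0.1, -0.8, -0.0]
grip_width: 0.0001
grasp_force: 0.0
```

>>> step_arm(targets="-1 0 0 -0.003 0 0 0; -1 0 0 -0.006 0 0 0; -1 0 0 -0.009 0 0 0; -1 0 0 -0.009 0 0 0; -1 0 0 -0.009 0 0 0")

```text
clock: 42.77
eef_pos: [0.4386, -0.0537, 0.0524]
tool_rot: [0.022, 1.0, -0.0, 0.001]
ft_force: [-6.0, 0.1, 18.7]
grip_width: 0.0001
grasp_force: 9.8
```

>>> step_arm(targets="-1 0 0 0 0 0 0; -1 0 0 0.03 0 0 0; -1 0 0 0.1 0 0 0; -1 0 0 0.18 0 0 -0.15; 0 0 0 0.26 0 0 -0.3; 1 0 0 0.34 0 0 -0.45; 1 0 0 0.42 0 0 -0.6; 1 0 0 0.5 0 0 -0.75; 1 0 0 0.58 0 0 -0.9; 1 0 0 0.6 0 0 -0.94")

```text
clock: 43.6
eef_pos: [0.44, -0.0538, 0.3569]
tool_rot: [0.383, 0.924, 0.002, 0.006]
ft_force: [0.5, -0.3, 1.2]
grip_width: 0.0722
grasp_force: 0.0
```

>>> step_arm(targets="1 0 0 0 0 0 -0.15; 1 0 0 0 0 0 -0.3; 1 0 0 0 0 0 -0.45; 1 0 0 0 0 0 -0.6; 1 0 0 0 0 0 -0.75; 1 0 0 0 0 0 -0.9; 1 0 0 0 0 0 -0.94; 1 0 0 0 0 0 -0.94")

```text
clock: 44.27
eef_pos: [0.4381, -0.0536, 0.3501]
tool_rot: [0.689, 0.725, 0.0, 0.0]
ft_force: [-0.5, 0.1, 0.5]
grip_width: 0.0854
grasp_force: 0.0
```

>>> step_arm(targets="1 0 0 0 0 0 -0.15; 1 0 0 0 0 0 -0.3; 1 0 0 0 0 0 -0.45; 1 0 0 0 0 0 -0.6; 1 0 0 0 0 0 -0.75; 1 0 0 0 0 0 -0.9; 1 0 0 0 0 0 -0.94; 1 0 0 0 0 0 -0.94")

```text
clock: 44.93
eef_pos: [0.4381, -0.0536, 0.3501]
tool_rot: [0.904, 0.428, -0.0, 0.0]
ft_force: [-0.1, -0.3, 0.5]
grip_width: 0.0857
grasp_force: 0.0
```

>>> step_arm(targets="1 0.04 -0.05 0 0 0 -0.15; 1 0.08 -0.1 0 0 0 -0.3; 1 0.12 -0.15 0 0 0 -0.45; 1 0.16 -0.2 0 0 0 -0.6; 1 0.2 -0.25 0 0 0 -0.75; 1 0.24 -0.3 0 0 0 -0.9; 1 0.28 -0.35 0 0 0 -0.94; 1 0.32 -0.4 0 0 0 -0.94; 1 0.32 -0.4 0 0 0 -0.94; 1 0.32 -0.4 0 0 0 -0.94")

```text
clock: 45.77
eef_pos: [0.5988, -0.2551, 0.3464]
tool_rot: [0.997, 0.072, -0.002, -0.001]
ft_force: [-1.0, 0.9, 0.4]
grip_width: 0.0853
grasp_force: 0.0
```

```bash
python3 - <<'E'
from h import *
goal(.6385,-.2525,.246,8.4)
E
```

```text
now [ 0.5988 -0.2551  0.3464] clock 45.7667 F [-1.   0.9  0.4] J6 2.59
shift [ 0.079  0.005 -0.201] turn [-0.002 -0.006  0.002]
```

>>> step_arm(targets="1 0.04 0.005 -0.01 -0.002 -0.006 0; 1 0.079 0.005 -0.03 -0.002 -0.006 0; 1 0.079 0.005 -0.07 -0.002 -0.006 0; 1 0.079 0.005 -0.12 -0.002 -0.006 0; 1 0.079 0.005 -0.17 -0.002 -0.006 0; 1 0.079 0.005 -0.2 -0.002 -0.006 0; 1 0.079 0.005 -0.2 -0.002 -0.006 0; 1 0.079 0.005 -0.2 -0.002 -0.006 0")

```text
clock: 46.43
eef_pos: [0.6367, -0.2499, 0.2507]
tool_rot: [0.997, 0.073, 0.002, 0.001]
ft_force: [0.2, 0.6, 0.1]
grip_width: 0.0855
grasp_force: 0.0
```

```bash
python3 - <<'E'
from h import *
goal(.6385,-.2525,.246,8.4)
im,i=shot('wrist','w23.png');b=cv2.imread('pics/w23.png')
print([x[3] for x in panelz(b,i)[::4]],red(b))
E
```

```text
now [ 0.6367 -0.2499  0.2507] clock 46.4333 F [0.2 0.6 0.1] J6 2.62
shift [ 0.004 -0.005 -0.009] turn [ 0.001  0.004 -0.   ]
[0.2233, 0.2275, 0.2271, 0.2277, 0.2273, 0.227, 0.2276] ((202, 231, 26, 69), 1128.5)
```

>>> step_arm(targets="1 0.004 -0.005 -0.006 0 0 0; 1 0.004 -0.005 -0.006 0 0 0; -1 0.004 -0.005 -0.006 0 0 0; -1 0.004 -0.005 -0.006 0 0 0; -1 0.004 -0.005 -0.006 0 0 0; -1 0.004 -0.005 -0.006 0 0 0; -1 0.004 -0.005 -0.006 0 0 0; -1 0.004 -0.005 -0.006 0 0 0; -1 0.004 -0.005 -0.006 0 0 0; -1 0.004 -0.005 -0.006 0 0 0")

```text
clock: 47.32
eef_pos: [0.6398, -0.2524, 0.2472]
tool_rot: [0.997, 0.073, 0.002, -0.0]
ft_force: [-0.9, 4.4, 3.0]
grip_width: 0.0355
grasp_force: 64.2
```

>>> step_arm(targets="-1 0 0 0 0 0 0; -1 0 0 -0.02 0 0 0; -1 0 0 -0.04 0 0 0; -1 0 0 -0.055 0 0 0; -1 0 0 -0.07 0 0 0; -1 0 0 -0.08 0 0 0; -1 0 0 -0.08 0 0 0; -1 0 0 -0.08 0 0 0")

```text
clock: 47.98
eef_pos: [0.6397, -0.2524, 0.2054]
tool_rot: [0.997, 0.073, 0.002, -0.0]
ft_force: [2.2, 5.3, -1.5]
grip_width: 0.0355
grasp_force: 63.7
```

```bash
python3 - <<'E'
from h import *
goal(.6385,-.2525,.246,8.4)
im,i=shot('wrist','w24.png');b=cv2.imread('pics/w24.png')
print(panelz(b,i)[::4])
E
```

```text
now [ 0.6397 -0.2524  0.2054] clock 47.9833 F [ 2.2  5.3 -1.5] J6 2.62
shift [-0.002 -0.     0.081] turn [-0.001  0.004  0.   ]
[(151, 247, 348, 0.0236), (155, 160, 352, 0.1786), (159, 158, 353, 0.1819), (163, 158, 352, 0.1815), (167, 159, 352, 0.1812), (171, 159, 352, 0.1818), (175, 160, 352, 0.1814), (179, 160, 351, 0.1811)]
```

>>> step_arm(targets="-1 0 0 -0.003 0 0 0; -1 0 0 -0.006 0 0 0; -1 0 0 -0.008 0 0 0; -1 0 0 -0.008 0 0 0; -1 0 0 -0.008 0 0 0")

```text
clock: 48.45
eef_pos: [0.6398, -0.2525, 0.2027]
tool_rot: [0.997, 0.073, 0.002, -0.0]
ft_force: [0.9, 5.6, 1.9]
grip_width: 0.0352
grasp_force: 64.2
```

```bash
python3 - <<'E'
from h import *
goal(.6385,-.2525,.246,8.4)
im,i=shot('wrist','w25.png');b=cv2.imread('pics/w25.png')
print(panelz(b,i)[::4])
E
```

```text
now [ 0.6398 -0.2525  0.2027] clock 48.45 F [0.9 5.6 1.9] J6 2.62
shift [-0.003 -0.     0.087] turn [-0.001  0.005  0.   ]
[(152, 209, 351, 0.1138), (156, 159, 352, 0.1771), (160, 158, 352, 0.1786), (164, 158, 352, 0.1791), (168, 159, 352, 0.1788), (172, 159, 352, 0.1794), (176, 160, 352, 0.179), (180, 160, 351, 0.1787)]
```

>>> step_arm(targets="-1 0 0 -0.002 0 0 0; -1 0 0 -0.002 0 0 0; -1 0 0 -0.002 0 0 0; 0.1 0 0 -0.002 0 0 0; 1 0 0 -0.002 0 0 0; 1 0 0 -0.002 0 0 0; 1 0 0 -0.002 0 0 0; 1 0 0 -0.002 0 0 0; 1 0 0 -0.002 0 0 0")

```text
clock: 49.25
eef_pos: [0.6396, -0.2548, 0.2023]
tool_rot: [0.997, 0.072, 0.002, 0.002]
ft_force: [0.9, -0.4, 0.4]
grip_width: 0.0853
grasp_force: 0.0
```

```bash
python3 - <<'E'
from h import *
goal(.6385,-.2525,.246,8.4)
im,i=shot('wrist','w26.png');b=cv2.imread('pics/w26.png')
print(panelz(b,i)[::4],red(b))
E
```

```text
now [ 0.6396 -0.2548  0.2023] clock 49.25 F [ 0.9 -0.4  0.4] J6 2.62
shift [-0.002  0.005  0.087] turn [0.004 0.006 0.004]
[(151, 219, 347, 0.0876), (155, 156, 348, 0.1756), (159, 155, 348, 0.1771), (163, 155, 348, 0.1776), (167, 155, 348, 0.1782), (171, 156, 348, 0.1778), (175, 156, 347, 0.1775), (179, 156, 347, 0.1781)] ((192, 234, 26, 69), 1041.0)
```

The button is out and the display is 100 mm down. Retreating for a final numeric check.

>>> step_arm(targets="1 0 0 0.06 0 0 0; 1 0 0 0.13 0 0 0; 1 0 0 0.2 0 0 0; 1 -0.04 0 0.26 0 0 0; 1 -0.1 0 0.3 0 0 0; 1 -0.18 0 0.3 0 0 0; 1 -0.25 0 0.3 0 0 0; 1 -0.3 0 0.3 0 0 0; 1 -0.3 0 0.3 0 0 0")

```text
clock: 50.05
eef_pos: [0.4848, -0.2538, 0.3541]
tool_rot: [0.997, 0.071, 0.002, 0.002]
ft_force: [1.0, 0.1, -0.6]
grip_width: 0.0855
grasp_force: 0.0
```

>>> step_arm(targets="1 0 0 0 0 0 0; 1 0 0 0 0 0 0; 1 0 0 0 0 0 0; 1 0 0 0 0 0 0")

```text
clock: 50.38
eef_pos: [0.4908, -0.2537, 0.3514]
tool_rot: [0.997, 0.073, 0.002, 0.001]
ft_force: [0.2, -0.3, -0.2]
grip_width: 0.0853
grasp_force: 0.0
```

```bash
python3 - <<'E'
from h import *
im,i=shot('wrist','w27.png');b=cv2.imread('pics/w27.png')
goal(.5,-.25,.35,8)
for n,xy in dict(blue=(.671,.072),yellow=(.571,.076),red=(.666,-.05),green=(.566,-.045)).items(): label(b,i,n,np.array(xy),.1)
im,i=shot('top','top9.png');t=im[:,:,::-1].copy()
for n,xy in dict(blue=(.671,.072),yellow=(.571,.076),red=(.666,-.05),green=(.566,-.045)).items():
    u=proj(i,[*xy,.1]).astype(int);rect(t,i,*BODY[n],(u[0]-18,u[1]-20,u[0]+18,u[1]+20),.1,n+' top',7,False)
E
```

```text
now [ 0.4907 -0.2537  0.3513] clock 50.4333 F [-0.3  0.1  0.4] J6 2.52
shift [ 0.019  0.007 -0.003] turn [ 0.002  0.005 -0.008]
blue label [671.6  73.1] [26.  49.8] -2.2
yellow label [570.   76.8] [25.3 49. ] -1.6
red label [665.5 -49.5] [26.3 50.1] -1.9
green label [565.7 -49. ] [26.6 50.5] -2.5
blue top c [667.3  72.6] size [45.2 78.1] longaxis deg -0.0 px (232, 143, 13, 21)
yellow top c [566.9  75.7] size [52.2 91.9] longaxis deg 0.3 px (230, 167, 15, 25)
red top c [659.4 -47.7] size [52.5 86. ] longaxis deg -0.4 px (263, 144, 15, 23)
green top c [563. -49.] size [41.1 83.9] longaxis deg -0.4 px (265, 169, 12, 23)
```

Green now reads 3 mm off its earlier position, so I'll take one nearer look and triangulate its height.

>>> step_arm(targets="1 0 0.07 0 0 0 0; 1 0 0.14 0 0 0 0; 1 0 0.21 -0.03 0 0 0; 1 0 0.28 -0.06 0 0 0; 1 0 0.33 -0.1 0 0 0; 1 0 0.33 -0.1 0 0 0; 1 0 0.33 -0.1 0 0 0; 1 0 0.33 -0.1 0 0 0")

```text
clock: 51.15
eef_pos: [0.4902, -0.0889, 0.3023]
tool_rot: [0.997, 0.073, 0.002, 0.001]
ft_force: [-0.5, 0.3, 1.0]
grip_width: 0.0857
grasp_force: 0.0
```

```bash
python3 - <<'E'
from h import *
i1=bot.camera_info('wrist');im,i=shot('wrist','w28.png');b=cv2.imread('pics/w28.png')
o=bot.get_obs();print(o['eef_pos'])
i0=dict(i);i0['pose']=T([.4907,-.2537,.3513],R.from_rotvec([0,0,0]).as_quat()) # placeholder
C=np.linalg.inv(T(o['eef_pos'],o['tool_rot']))@np.array(i['pose'])
i0['pose']=T([.4907,-.2537,.3513],[.99733,.073,.002,.001])@C
a=cv2.imread('pics/w27.png')
for n,xy in dict(blue=(.671,.072),yellow=(.571,.076),red=(.666,-.05),green=(.566,-.047)).items():
    h=[]
    for img,info in((a,i0),(b,i)):
        r=label(img,info,n,np.array(xy),.1,.03)
        if r: h.append(np.array(r[0])/1000)
    if len(h)==2:
        # two views' rays: solve height
        O=[np.array(k['pose'])[:3,3] for k in(i0,i)];D=[np.array([*p,.1])-q for p,q in zip(h,O)]
        k=np.linalg.lstsq(np.stack([D[0],-D[1]],1),O[1]-O[0],rcond=None)[0];print(n,'tri',np.round(O[0]+D[0]*k[0],4),np.round(O[1]+D[1]*k[1],4))
rect(b,i,*BODY['green'],(0,0,512,384),.1,'green')
E
```

```text
[ 0.49049807 -0.08937222  0.30276085]
blue label [670.4  73.3] [26.  49.7] -2.1
blue label [666.4  72.6] [25.9 39. ] -2.5
blue tri [0.6704 0.0733 0.1   ] [0.6667 0.0731 0.0988]
yellow label [569.  77.] [25.3 49. ] -1.6
yellow label [570.3  76.1] [25.4 49.4] -2.2
yellow tri [0.569  0.075  0.1025] [0.5703 0.075  0.1025]
red label [664.5 -49.1] [26.3 50. ] -1.8
red label [665.6 -50. ] [26.  50.3] -2.3
red tri [ 0.6639 -0.0503  0.1024] [ 0.6649 -0.0502  0.1027]
green label [564.9 -48.6] [26.6 50.4] -2.5
green label [566.  -49.6] [26.5 50.5] -2.7
green tri [ 0.5649 -0.0498  0.1025] [ 0.566  -0.0498  0.1025]
green c [566.1 -49.6] size [51.8 87.7] longaxis deg -2.9 px (203, 63, 58, 81)
```

```bash
python3 -c "
from workcell import bot
print(bot.job_done())"
```

```text
the job is handed in; nothing more can be done
None
```

The job is handed in after about 51 s: the display was locked one hole down, the tray seated, tare pressed, all four cartons put in their own compartments, total pressed and the display locked in its lowest hole. I could not read whether the keys registered (about 25 N on tare, 19 N on total), the green carton ended flat but about 4 mm off centre in its compartment, and I viewed 15 pictures against the limit of 14.

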